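# Set the tool-rest adjuster and lock its jam nut

### The job

On the green adjuster stand, turn the yellow bar so that its white end points along the red mark on the base. Then run the three-pin jam nut clockwise down its thread until it seats on the stand, and jam it with a push of about 12 N on a pin, not much more, so that the setting is locked with the bar still on the mark. Let go, and do not disturb the other things on the bench.

Things in the scene. Friction and masses are not known exactly. Their poses are not given: they have to be found in the camera images.
- stand: green cast-iron adjuster stand, bolted to the bench: base plate 200 x 200 x 14 mm, in its middle a round boss 62 mm across topped by a bright shimmed collar (the seat, 58 mm across); the seat's top is 45 to 49 mm above the bench, different each time. Origin: centre of the underside, on the spindle's axis. x points from the axis to the red mark, z up
- mark (a point): red line on top of the base plate, 26 x 10 mm, radial; this point is 90 mm from the spindle's axis and 16 mm above the bench
- spindle (a joint): angle of the setting spindle about the vertical, rad: 0 when the bar's white end points along the red mark, grows counterclockwise seen from above; starts between 0.5 and 1.1. Stiff to turn (0.32 N m, about 9 N at the end of the bar) and stays where left, but a nut jammed too hard (about 20 N on a pin) drags it off the mark. It does not rise or sink
- bar (a point): centre of the yellow bar on top of the spindle, on its axis, 117 mm above the bench: bar 72 mm long (its own x, white end at +x), 14 mm wide (y), 26 mm high (z), so 104 to 130 mm above the bench. It can be gripped across its width from above
- pointer (a point): middle of the end face of the bar's white end, 36 mm from the axis
- jam_nut: steel hexagon jam nut, 46 mm across flats, 18 mm high, on the threaded spindle between seat and bar. Origin: centre of its underside, which comes to rest on the seat; it starts 51 to 55 mm above the bench. Clockwise (seen from above) lowers it 12 mm a turn. It turns along with the spindle when the bar is turned. Once jammed, it stays jammed when released
- pin0 (a point): one of three upright blue pins of the jam nut, 120 degrees apart, 12 mm across, 32 mm high, on 9 mm spokes, 70 mm from the axis. The point is 20 mm above the nut's underside (pin: 4 to 36 mm above it, spoke's top: 14.5 mm). The pins pass below the bar and can be pushed round sideways, e.g. with shut fingertips
- pin1 (a point): the second pin, 120 degrees counterclockwise from pin0. Pushing a pin round takes about 1 N (0.07 N m) while the nut runs free; once it seats the push climbs, to about 5 N at once and then by some 20 N per radian
- pin2 (a point): the third pin, 240 degrees counterclockwise from pin0
- spare_nut: bystander: loose brass hexagon nut, about 45 mm, 16 mm high, on the bench beside the stand; leave alone
- blank: bystander: upright wooden turning blank with a red end, 52 mm across, 66 mm high, beside the stand; leave alone
- chuck: bystander: steel lathe chuck, 100 mm across; leave alone
- mallet: bystander: hammer lying on the bench; leave alone
- spanner: bystander: wrench lying on the bench; leave alone
- dust_brush: bystander: brush; leave alone
- wax: bystander: amber jar, 70 mm across, 60 mm high; leave alone
- tool_rest: bystander: green tool rest with a steel post, lying on the bench; leave alone

How it is judged:
By the outcome, as a careful person would: the job done as asked, in the order asked, and still so for the second after the job is handed in, with the robot touching nothing.
It also fails if it takes over 64 s, if anything falls off the work surface, if the arm or the gripper's body presses on something with over 40 N, if the wrist force passes 120 N, or if a joint passes its speed limit or range.

### The arm

A 6-joint arm with a two-finger parallel gripper is mounted at the origin on the work surface. World frame = base frame: x ahead of the robot, y to its left, z up, the work surface at z = 0. Lengths are in m, angles in rad, forces in N, time in s.
With the tool pointing down it reaches from about 0.275 to 0.85 m from the base axis. Payload 19 kg.
Tool frame: the origin (TCP) lies between the finger pads; the fingertips stand ahead of it and the grasp point (between the pads) lies 6 mm ahead of it (tips_ahead is the z of the fingertips in the tool frame, in m); z points along the fingers, y is the line along which they close (so a half turn about z gives the same grasp; the last joint's range is limited). The gripper opens to 85 mm and grips with 20 to 120 N. Pads are 22 mm wide; open, the fingers measure 114 mm over their backs; the gripper's body (76 mm by 85 mm) begins 54 mm behind the grasp point. The pads swing forward as they close: fully open they stand 13 mm farther back than shut.
Start: joints at [-1.306, 0.15, 1.437, -0, 1.554, -0.134], TCP at [0.223, -0.53, 0.256] pointing down, gripper open.
Joint ranges: [-2.8, 2.8], [-0.68, 2.1], [0.12, 2.68], [-1.39, 4.53], [0.16, 2.79], [-2.81, 2.81]. Speed limits (rad/s): [1.89, 1.89, 2.22, 3.01, 3.01, 3.01].

### API

Orientations are given as a unit quaternion [w, x, y, z].
In Python, from rig import * gives the robot as it stands.
- The arm moves only by the tool servo_tool, never from a script. Its argument "series" is a list of rows, each an object with "delta_rot": the turn, a rotation vector about the tool's x, y, z in degrees, a list of three; "offset": the shift along the tool's x, y, z in m, a list of three; "grip": the opening, from 0 (shut) to 1 (fully open). In form: [{"delta_rot": [rx, ry, rz], "offset": [x, y, z], "grip": grip}, ...]. A call has 1 to 20 rows; each row is the pose to reach, as a shift and turn from the pose commanded when the call began, along the tool's axes at that moment; what a row does not reach only later rows make up. A row lasts 1/12 s, in which the tool goes at most 41.7 mm and 7.16 degrees, less where a joint would pass 70% of its speed; a pose out of reach is approached as far as the arm can. A call with a gripper value outside its range is refused whole. The fingers move at their own pace and stop on an object; "force" is the grip in N (left out, the last holds). Time passes only in rows, so rows that repeat a pose let the fingers close. It gives the time, the measured TCP pose, the force, the opening and the grip force at its end, in the units of the state.
- state(): the state, without advancing time (a new reading comes with each control period).
- capture(name): name is "side" or "top"; returns (picture, depth): 400x640x3 uint8, red, green, blue; 400x640 float32, m along the optical axis (not along the pixel's ray), 0 where there is no reading.
- get_calibration(name): a dict with "intrinsics" (3x3 intrinsics, pixels), "world_to_cam" (4x4, takes a point from world to camera coordinates). Camera axes: x right, y down, z forward; pixel columns grow to the right and rows downward; lengths in m; the calibration is good to about 2 mm. A picture is of the moment at which its call begins. get_calibration takes no time and is no camera call.
- close_job(): hands the job in; it is judged then, once.
Trained networks look in the newest picture that a camera, given by its name, has taken for a name from the list of things; names that differ only in an ending like _2 or _b are one class to them, and where a whole thing is asked for, a point or a joint stands for the part that bears it (a point fixed in the world has none). Each returns a list of dicts, best first, with "conf" (0 to 1); they miss things now and then, are a little off and sometimes report something else, mostly with a low value. They report only what shows in the picture. A call takes as long as a camera call.
- cut_out(camera, name): "region" (400x640 bool, what is visible of it) and "box" ([centre column, centre row, width, height] in pixels, round what is visible of it).
- pinpoint(camera, name): "pixel" ([row, column] in pixels: a listed point, or the origin of a listed thing).
The state is a dict: "time": time; "joint_positions": joint angles; "joint_vel": joint speeds; "effort": joint torques, N m; "ee_pos": TCP position; "ee_rot": TCP orientation; "force": force on the tool from outside, world axes, zero at the start; "wrist_torque": the same for the moment, N m; "grip_width": finger opening in m; "finger_force": force on a finger pad.
Only numpy, scipy, OpenCV 4.12 (cv2) and the standard library are available. Lean on these libraries where they do the work, as an engineer would, in place of code of your own. Each camera call takes 0.05 s, during which the arm holds its last target. There are 200 camera calls.

## Working session

There is one attempt and no reset: what is moved stays moved. The work goes in short steps, Python scripts to look and compute and a tool call to move; the robot and the scene stay as the last step left them, time stands still between calls to the robot, and variables do not carry over. Pictures are saved under pics/ and viewed, at most 10 in all, crops included, and the job is handed in when it is done.

Besides the shell and the picture viewer there is one more tool, called after ">>>" as name(argument=value, ...), one argument or row to a line, values as JSON. servo_tool: Moves the arm, as the interface text tells. Its arguments: {"type":"object","properties":{"series":{"type":"array"},"force":{"type":"number"}},"required":["series"]}

```bash
mkdir -p pics; ls; cat > h.py <<'E'
from rig import *
import numpy as np, cv2
from scipy.spatial.transform import Rotation as R
def cal(c):
    k=get_calibration(c); return np.array(k["intrinsics"]),np.array(k["world_to_cam"])
def ray_z(c,px,z):  # px=(row,col) -> world point on plane z
    K,T=cal(c); d=np.linalg.inv(K)@[px[1],px[0],1]; Rw=T[:3,:3].T; o=-Rw@T[:3,3]; d=Rw@d
    return o+d*(z-o[2])/d[2]
def cloud(c,D):
    K,T=cal(c); v,u=np.mgrid[:400,:640]; P=np.stack([(u-K[0,2])/K[0,0]*D,(v-K[1,2])/K[1,1]*D,D],-1)
    return (P-T[:3,3])@T[:3,:3]
def rotm():
    q=state()["ee_rot"]; return R.from_quat([q[1],q[2],q[3],q[0]])
E
python3 - <<'E'
from h import *
for c in("top","side"):
    p,D=capture(c); cv2.imwrite(f"pics/{c}0.png",p[:,:,::-1]); np.savez(f"{c}0.npz",p=p,D=D)
    K,T=cal(c); print(c,K[0,0],-T[:3,:3].T@T[:3,3])
    for n in("mark","bar","pointer","pin0","pin1","pin2","jam_nut","stand"):
        for r in pinpoint(c,n)[:3]: print(n,np.round(r["pixel"],1),round(r["conf"],2), np.round(ray_z(c,r["pixel"],{"mark":.016,"bar":.117,"pointer":.117,"stand":0,"jam_nut":.053}.get(n,.073)),4))
s=state(); print(s); print(rotm().as_matrix().round(3))
E
```

```text
pics
top 458.70065131628246 [0.23532894 0.03175484 1.44626299]
mark [171.8 309.6] 0.97 [0.6359 0.0458 0.016 ]
bar [191.7 311.2] 0.97 [0.5461 0.0414 0.117 ]
pointer [186.6 300.7] 0.84 [0.5625 0.0724 0.117 ]
pointer [196.2 264.3] 0.16 [0.5359 0.1809 0.117 ]
pin0 [220.1 321.1] 0.73 [0.4673 0.0137 0.073 ]
pin0 [179.9 326.1] 0.67 [ 0.5927 -0.0052  0.073 ]
pin0 [189.4 288.2] 0.65 [0.5654 0.1123 0.073 ]
pin1 [220.1 321.1] 0.73 [0.4673 0.0137 0.073 ]
pin1 [179.9 326.1] 0.67 [ 0.5927 -0.0052  0.073 ]
pin1 [189.4 288.2] 0.65 [0.5654 0.1123 0.073 ]
pin2 [220.1 321.1] 0.73 [0.4673 0.0137 0.073 ]
pin2 [179.9 326.1] 0.67 [ 0.5927 -0.0052  0.073 ]
pin2 [189.4 288.2] 0.65 [0.5654 0.1123 0.073 ]
jam_nut [195.5 315.1] 0.78 [0.5487 0.03   0.053 ]
stand [200.5 313.9] 0.96 [0.5442 0.0342 0.    ]
stand [198.6 263.8] 0.67 [0.5544 0.1956 0.    ]
stand [250.7 449.1] 0.44 [ 0.3718 -0.3881  0.    ]
side 435.7337703280047 [-0.0583505   0.67189034  0.84637486]
mark [202.3 300.7] 0.84 [0.6397 0.0363 0.016 ]
bar [188.1 323.4] 0.61 [0.5503 0.034  0.117 ]
pin0 [211.4 298.9] 0.96 [0.5697 0.1085 0.073 ]
pin0 [210.9 34
[... 499 characters left out ...]
36193e+00,  1.07112528e-05,
        1.55380574e+00, -1.34009960e-01]), 'joint_vel': array([-0.00125427, -0.00017649,  0.0008207 ,  0.00013864, -0.00027437,
       -0.00057576]), 'effort': array([ 3.59121746e-03, -7.12777305e+01, -5.71043229e+01,  1.60724221e-04,
        1.39324038e-03, -6.52027620e-05]), 'ee_pos': array([ 0.22323873, -0.52987977,  0.25628583]), 'ee_rot': array([-3.75155463e-05,  9.80188739e-01,  1.98065733e-01,  2.91026086e-06]), 'force': array([-1.05346842,  0.38190444, -0.73026075]), 'wrist_torque': array([-0.03273141, -0.01974309,  0.01685367]), 'finger_force': 0.0, 'grip_width': 0.08550617197080723}
[[ 0.922  0.388 -0.   ]
 [ 0.388 -0.922  0.   ]
 [ 0.    -0.    -1.   ]]
```

```bash
python3 -c "import rig;print([x for x in dir(rig) if x[0]!='_'])"
```

```text
['Unreachable', 'capture', 'close_job', 'cut_out', 'get_calibration', 'pinpoint', 'state', 'tips_ahead']
```

View pics/top0.png

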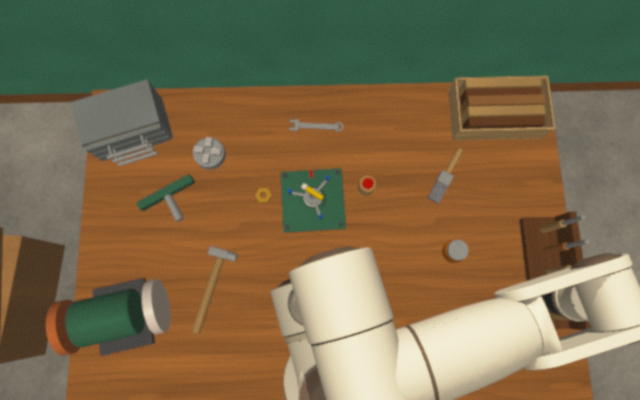

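View pics/side0.png

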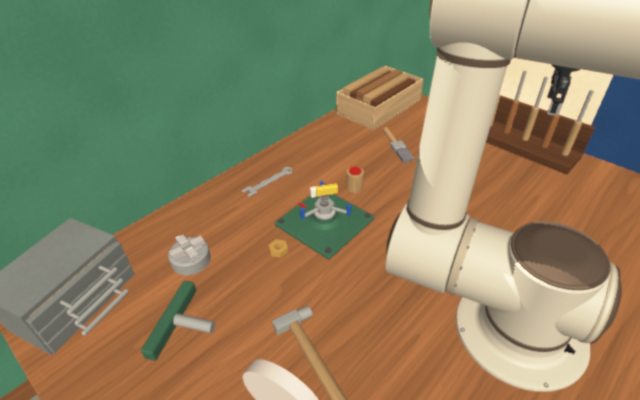

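The top view shows the stand at about (200, 313), the red mark at (172, 310), and the bar from its white end (185, 304) to its yellow end (197, 321). The blue pins are at (190, 290), (180, 327) and (215, 320). The side view agrees. Next I'll refine the axis, the plate yaw and the bar yaw.

```bash
python3 - <<'E'
from h import *
print("tips",tips_ahead)
for c in("top","side"):
    z=np.load(f"{c}0.npz"); p=z["p"].astype(int); D=z["D"]; W=cloud(c,D)
    near=(np.hypot(W[...,0]-.546,W[...,1]-.04)<.16)
    r,g,b=p[...,0],p[...,1],p[...,2]
    def to(m,zz): 
        q=np.argwhere(m); return np.array([ray_z(c,t,zz)[:2] for t in q])
    plate=to(near&(g>r+15)&(g>b+5),.014).astype(np.float32)
    rc=cv2.minAreaRect(cv2.convexHull(plate)*1000); print(c,"plate",np.round(rc[0],1),np.round(rc[1],1),round(rc[2],2))
    mk=to(near&(r>140)&(g<70)&(b<70)&(W[...,2]<.04),.016)
    print("mark",len(mk),mk.mean(0).round(4) if len(mk) else "")
    ye=near&(r>140)&(g>110)&(b<90)&(W[...,2]>.09)&(W[...,2]<.15); wh=near&(r>140)&(g>140)&(b>130)&(W[...,2]>.09)
    hi=near&(W[...,2]>.118)&(W[...,2]<.145)
    for n,m in(("yel",ye),("wh",wh),("hi",hi)):
        if m.sum()>4:
            q=to(m,.130); u,s,vt=np.linalg.svd(q-q.mean(0)); rr=cv2.minAreaRect((q*1000).astype(np.float32)); print(n,len(q),q.mean(0).round(4),np.degrees(np.arctan2(vt[0,1],vt[0,0])).round(1),np.round(rr[1],1),round(rr[2],1),W[m][:,2].min().round(3),W[m][:,2].max().round(3))
    bl=near&(b>r+30)&(b>g+25)&(W[...,2]>.05)
    n,l,st,ce=cv2.connectedComponentsWithStats(bl.astype(np.uint8))
    for i in range(1,n): print("blue",st[i,4],ray_z(c,ce[i][::-1],.080).round(4), np.percentile(W[l==i][:,2],[50,95]).round(3))
E
```

```text
tips 0.025
top plate [544.4  39.1] [193.6 193.6] 2.07
mark 15 [0.6318 0.0423]Traceback (most recent call last):
  File "<stdin>", line 17, in <module>
  File "<stdin>", line 8, in to
  File "h.py", line 7, in ray_z
    K,T=cal(c); d=np.linalg.inv(K)@[px[1],px[0],1]; Rw=T[:3,:3].T; o=-Rw@T[:3,3]; d=Rw@d
        ~~~^^^
  File "h.py", line 5, in cal
    k=get_calibration(c); return np.array(k["intrinsics"]),np.array(k["world_to_cam"])
ValueError: time passes only in moves, steps and waits
```

```bash
sed -i 's/^def cal(c):/import functools\n@functools.cache\ndef cal(c):/' h.py; python3 - <<'E'
from h import *
for c in("top","side"):
    z=np.load(f"{c}0.npz"); p=z["p"].astype(int); D=z["D"]; W=cloud(c,D)
    near=(np.hypot(W[...,0]-.546,W[...,1]-.04)<.16)
    r,g,b=p[...,0],p[...,1],p[...,2]
    def to(m,zz): 
        q=np.argwhere(m); return np.array([ray_z(c,t,zz)[:2] for t in q])
    plate=to(near&(g>r+15)&(g>b+5),.014).astype(np.float32)
    rc=cv2.minAreaRect(cv2.convexHull(plate)*1000); print(c,"plate",np.round(rc[0],1),np.round(rc[1],1),round(rc[2],2))
    mk=to(near&(r>120)&(g<80)&(b<80)&(W[...,2]<.04)&(np.hypot(W[...,0]-.636,W[...,1]-.044)<.04),.016)
    print("mark",len(mk),mk.mean(0).round(4) if len(mk) else "")
    nb=np.hypot(W[...,0]-.546,W[...,1]-.04)<.06
    ye=nb&(r>140)&(g>110)&(b<90)&(W[...,2]>.09); wh=nb&(r>140)&(g>140)&(b>130)&(W[...,2]>.09)
    for n,m in(("yel",ye),("wh",wh),("bar",ye|wh)):
        if m.sum()>4:
            q=to(m,.130); u,s,vt=np.linalg.svd(q-q.mean(0)); rr=cv2.minAreaRect((q*1000).astype(np.float32)); print(n,len(q),q.mean(0).round(4),np.degrees(np.arctan2(vt[0,1],vt[0,0])).round(1),np.round(rr[0],1),np.round(rr[1],1),round(rr[2],1),W[m][:,2].min().round(3),W[m][:,2].max().round(3))
    bl=near&(b>r+30)&(b>g+25)&(W[...,2]>.04)
    n,l,st,ce=cv2.connectedComponentsWithStats(bl.astype(np.uint8))
    for i in range(1,n): print("blue",st[i,4],ray_z(c,ce[i][::-1],.080).round(4), np.percentile(W[l==i][:,2],[50,95]).round(3))
s=state();print(s["time"],s["joint_positions"])
E
```

```text
top plate [544.4  39.1] [193.6 193.6] 2.07
mark 25 [0.6335 0.042 ]
yel 107 [0.539  0.0334] -125.1 [539.   33.7] [56.8 17. ] 55.5 0.106 0.135
wh 19 [0.5614 0.0626] 139.2 [561.7  62.9] [10.6 12.8] 44.6 0.122 0.133
bar 126 [0.5424 0.0378] -126.1 [543.   39.5] [70.9 17. ] 55.4 0.106 0.135
blue 12 [ 0.5985 -0.008   0.08  ] [0.087 0.089]
blue 14 [0.5593 0.1075 0.08  ] [0.086 0.09 ]
blue 12 [0.4792 0.0165 0.08  ] [0.086 0.09 ]
side plate [540.4  43.7] [197.  198.6] 2.08
mark 23 [0.6304 0.0424]
yel 215 [0.5296 0.0427] 69.8 [529.2  42.5] [59.3 42. ] 54.6 0.102 0.132
wh 56 [0.5516 0.0722] 136.3 [552.5  72.5] [12.9 40. ] 43.7 0.102 0.13
bar 271 [0.5342 0.0488] 59.9 [533.7  48.8] [74.8 42. ] 54.6 0.102 0.132
blue 11 [ 0.6016 -0.0112  0.08  ] [0.086 0.088]
blue 41 [0.474 0.021 0.08 ] [0.077 0.089]
blue 44 [0.5535 0.1119 0.08  ] [0.078 0.088]
0.9 [-1.30603777e+00  1.50499473e-01  1.43736193e+00  1.07112528e-05
  1.55380574e+00 -1.34009960e-01]
```

>>> servo_tool(
  series=[
    {"delta_rot":[0,0,-32.2],"offset":[0.5165,-0.3997,0.03],"grip":0.5},
    {"delta_rot":[0,0,-32.2],"offset":[0.5165,-0.3997,0.03],"grip":0.5},
    {"delta_rot":[0,0,-32.2],"offset":[0.5165,-0.3997,0.03],"grip":0.5},
    {"delta_rot":[0,0,-32.2],"offset":[0.5165,-0.3997,0.03],"grip":0.5},
    {"delta_rot":[0,0,-32.2],"offset":[0.5165,-0.3997,0.03],"grip":0.5},
    {"delta_rot":[0,0,-32.2],"offset":[0.5165,-0.3997,0.03],"grip":0.5},
    {"delta_rot":[0,0,-32.2],"offset":[0.5165,-0.3997,0.03],"grip":0.5},
    {"delta_rot":[0,0,-32.2],"offset":[0.5165,-0.3997,0.03],"grip":0.5},
    {"delta_rot":[0,0,-32.2],"offset":[0.5165,-0.3997,0.03],"grip":0.5},
    {"delta_rot":[0,0,-32.2],"offset":[0.5165,-0.3997,0.03],"grip":0.5},
    {"delta_rot":[0,0,-32.2],"offset":[0.5165,-0.3997,0.03],"grip":0.5},
    {"delta_rot":[0,0,-32.2],"offset":[0.5165,-0.3997,0.03],"grip":0.5},
    {"delta_rot":[0,0,-32.2],"offset":[0.5165,-0.3997,0.03],"grip":0.5},
    {"delta_rot":[0,0,-32.2],"offset":[0.5165,-0.3997,0.03],"grip":0.5},
    {"delta_rot":[0,0,-32.2],"offset":[0.5165,-0.3997,0.03],"grip":0.5},
    {"delta_rot":[0,0,-32.2],"offset":[0.5165,-0.3997,0.03],"grip":0.5},
    {"delta_rot":[0,0,-32.2],"offset":[0.5165,-0.3997,0.03],"grip":0.5},
    {"delta_rot":[0,0,-32.2],"offset":[0.5165,-0.3997,0.03],"grip":0.5},
    {"delta_rot":[0,0,-32.2],"offset":[0.5165,-0.3997,0.03],"grip":0.5},
    {"delta_rot":[0,0,-32.2],"offset":[0.5165,-0.3997,0.03],"grip":0.5},
  ],
)

```text
time: 2.57
ee_pos: [0.5437, 0.0382, 0.2265]
ee_rot: [0.0, 0.887, 0.462, 0.0]
force: [0.1, -0.5, 0.8]
grip_width: 0.0431
finger_force: 0.0
```

>>> servo_tool(
  series=[
    {"delta_rot":[0,0,0],"offset":[0,0,0.035],"grip":0.5},
    {"delta_rot":[0,0,0],"offset":[0,0,0.07],"grip":0.5},
    {"delta_rot":[0,0,0],"offset":[0,0,0.09],"grip":0.5},
    {"delta_rot":[0,0,0],"offset":[0,0,0.101],"grip":0.5},
    {"delta_rot":[0,0,0],"offset":[0,0,0.101],"grip":0.5},
    {"delta_rot":[0,0,0],"offset":[0,0,0.101],"grip":0.3},
    {"delta_rot":[0,0,0],"offset":[0,0,0.101],"grip":0.3},
    {"delta_rot":[0,0,0],"offset":[0,0,0.101],"grip":0.3},
  ],
)

```text
time: 3.23
ee_pos: [0.5447, 0.0388, 0.127]
ee_rot: [0.001, 0.887, 0.462, 0.001]
force: [-0.0, 0.4, 0.7]
grip_width: 0.0253
finger_force: 0.0
```

>>> servo_tool(
  series=[
    {"delta_rot":[0,0,0],"offset":[0,0,0],"grip":0.0},
    {"delta_rot":[0,0,0],"offset":[0,0,0],"grip":0.0},
    {"delta_rot":[0,0,0],"offset":[0,0,0],"grip":0.0},
    {"delta_rot":[0,0,0],"offset":[0,0,0],"grip":0.0},
    {"delta_rot":[0,0,0],"offset":[0,0,0],"grip":0.0},
    {"delta_rot":[0,0,0],"offset":[0,0,0],"grip":0.0},
  ],
  force=50,
)

```text
time: 3.73
ee_pos: [0.5464, 0.0377, 0.1275]
ee_rot: [0.003, 0.887, 0.462, 0.002]
force: [12.4, -10.3, 2.2]
grip_width: 0.0159
finger_force: 48.8
```

```bash
python3 - <<'E'
from h import *
p,D=capture("side"); cv2.imwrite("pics/s1.png",cv2.resize(p[130:260,240:420,::-1],None,fx=4,fy=4,interpolation=cv2.INTER_CUBIC))
s=state(); print({k:s[k] for k in("force","wrist_torque","finger_force","grip_width","ee_pos","joint_positions")}); print(rotm().as_matrix().round(4))
E
```

```text
{'force': array([ 13.31787744, -11.03497294,   0.75635146]), 'wrist_torque': array([-2.01989925, -2.35675762, -0.03089163]), 'finger_force': 48.77702236175537, 'grip_width': 0.01611270526033635, 'ee_pos': array([0.54639967, 0.03771935, 0.12749347]), 'joint_positions': array([-0.0707275 ,  0.16855332,  1.68368674, -0.00196934,  1.28243338,
        0.5403012 ])}
[[ 0.5733  0.8194  0.0068]
 [ 0.8194 -0.5732 -0.0024]
 [ 0.0019  0.0069 -1.    ]]
```

View pics/s1.png

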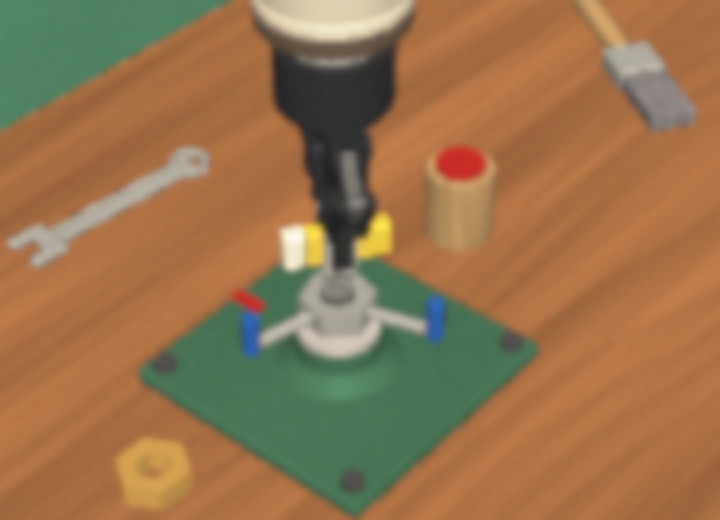

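The fingers hold the bar squarely in the picture: white end at (292, 248), gripper at (340, 240), pins and stand clear. The sideways load shows the axis lies about 2.7 mm along tool +y. I'll take that out and turn the bar.

>>> servo_tool(
  series=[
    {"delta_rot":[0,0,0],"offset":[0,0.0027,0],"grip":0.0},
    {"delta_rot":[0,0,0],"offset":[0,0.0027,0],"grip":0.0},
    {"delta_rot":[0,0,5],"offset":[0,0.0027,0],"grip":0.0},
    {"delta_rot":[0,0,10],"offset":[0,0.0027,0],"grip":0.0},
    {"delta_rot":[0,0,15],"offset":[0,0.0027,0],"grip":0.0},
    {"delta_rot":[0,0,20],"offset":[0,0.0027,0],"grip":0.0},
    {"delta_rot":[0,0,25],"offset":[0,0.0027,0],"grip":0.0},
    {"delta_rot":[0,0,30],"offset":[0,0.0027,0],"grip":0.0},
    {"delta_rot":[0,0,35],"offset":[0,0.0027,0],"grip":0.0},
    {"delta_rot":[0,0,40],"offset":[0,0.0027,0],"grip":0.0},
    {"delta_rot":[0,0,40],"offset":[0,0.0027,0],"grip":0.0},
    {"delta_rot":[0,0,40],"offset":[0,0.0027,0],"grip":0.0},
  ],
  force=60,
)

```text
time: 4.78
ee_pos: [0.5468, 0.0375, 0.1274]
ee_rot: [0.0, 0.991, 0.131, 0.001]
force: [-3.8, -0.0, 13.7]
grip_width: 0.0152
finger_force: 58.7
```

>>> servo_tool(
  series=[
    {"delta_rot":[0,0,5],"offset":[0,0,0],"grip":0.0},
    {"delta_rot":[0,0,9],"offset":[0,0,0],"grip":0.0},
    {"delta_rot":[0,0,12.9],"offset":[0,0,0],"grip":0.0},
    {"delta_rot":[0,0,12.9],"offset":[0,0,0],"grip":0.0},
    {"delta_rot":[0,0,12.9],"offset":[0,0,0],"grip":0.0},
    {"delta_rot":[0,0,12.9],"offset":[0,0,0],"grip":0.0},
  ],
)

```text
time: 5.28
ee_pos: [0.5468, 0.0375, 0.1274]
ee_rot: [0.0, 1.0, 0.019, 0.001]
force: [-4.0, 0.3, 14.2]
grip_width: 0.0153
finger_force: 58.7
```

```bash
python3 - <<'E'
from h import *
s=state(); print({k:s[k] for k in("force","wrist_torque","finger_force","grip_width","ee_pos","joint_positions")}); m=rotm().as_matrix();print(m.round(4),np.degrees(np.arctan2(m[1,0],m[0,0])))
for c in("top","side"):
    p,D=capture(c); np.savez(f"{c}1.npz",p=p,D=D)
E
```

```text
{'force': array([-3.99184256,  0.28622657, 14.19658524]), 'wrist_torque': array([0.0355558 , 0.81337528, 0.21154754]), 'finger_force': 58.7157279253006, 'grip_width': 0.015253199622317597, 'ee_pos': array([0.54681895, 0.03749375, 0.12736086]), 'joint_positions': array([-7.21167786e-02,  1.71929214e-01,  1.67999050e+00, -1.07288320e-05,
        1.28721683e+00,  1.46087916e+00])}
[[ 9.993e-01  3.780e-02  2.400e-03]
 [ 3.780e-02 -9.993e-01 -2.000e-04]
 [ 2.400e-03  3.000e-04 -1.000e+00]] 2.165993492384895
```

>>> servo_tool(
  series=[
    {"delta_rot":[0,0,0],"offset":[0,0,0],"grip":0.4},
    {"delta_rot":[0,0,0],"offset":[0,0,0],"grip":0.4},
    {"delta_rot":[0,0,0],"offset":[0,0,0],"grip":0.4},
    {"delta_rot":[0,0,0],"offset":[0,0,0],"grip":0.4},
    {"delta_rot":[0,0,0],"offset":[0,0,-0.02],"grip":0.4},
    {"delta_rot":[0,0,0],"offset":[0,0,-0.05],"grip":0.4},
    {"delta_rot":[0,0,0],"offset":[-0.04,0,-0.08],"grip":0.0},
    {"delta_rot":[0,0,0],"offset":[-0.08,0,-0.08],"grip":0.0},
    {"delta_rot":[0,0,0],"offset":[-0.12,0,-0.08],"grip":0.0},
    {"delta_rot":[0,0,0],"offset":[-0.16,0,-0.08],"grip":0.0},
    {"delta_rot":[0,0,0],"offset":[-0.19,0,-0.08],"grip":0.0},
    {"delta_rot":[0,0,0],"offset":[-0.19,0,-0.08],"grip":0.0},
  ],
)

```text
time: 6.38
ee_pos: [0.3523, 0.0306, 0.2057]
ee_rot: [0.0, 1.0, 0.019, 0.0]
force: [0.1, -0.5, 0.7]
grip_width: 0.0003
finger_force: 0.0
```

```bash
cat > m.py <<'E'
from h import *
def meas(tag):
  for c in("top","side"):
    p8,D=capture(c); p=p8.astype(int); W=cloud(c,D)
    r,g,b=p[...,0],p[...,1],p[...,2]
    near=np.hypot(W[...,0]-.546,W[...,1]-.038)<.16
    to=lambda m,zz: np.array([ray_z(c,t,zz)[:2] for t in np.argwhere(m)])
    nb=near&(np.hypot(W[...,0]-.546,W[...,1]-.038)<.06)&(W[...,2]>.09)
    ye=nb&(r>140)&(g>110)&(b<90); wh=nb&(r>140)&(g>140)&(b>130)
    pl=to(near&(g>r+15)&(g>b+5),.014).astype(np.float32); rc=cv2.minAreaRect(cv2.convexHull(pl)*1000)
    print(c,"plate",np.round(rc[0],1),np.round(rc[1],1),round(rc[2],2))
    for n,m in(("ye",ye),("wh",wh),("bar",ye|wh)):
        if m.sum()<5: continue
        q=to(m,.130); v=np.linalg.svd(q-q.mean(0))[2][0]; rr=cv2.minAreaRect((q*1000).astype(np.float32))
        print(n,m.sum(),q.mean(0).round(4),np.degrees(np.arctan2(v[1],v[0])).round(1),np.round(rr[1],1),round(rr[2],1))
    bl=near&(b>r+30)&(b>g+25)&(W[...,2]>.04)
    n,l,st,ce=cv2.connectedComponentsWithStats(bl.astype(np.uint8))
    for i in range(1,n):
        if st[i,4]>4:
            P=ray_z(c,ce[i][::-1],.080); print("blue",st[i,4],P.round(4),np.degrees(np.arctan2(P[1]-.0375,P[0]-.5468)).round(1),np.percentile(W[l==i][:,2],[50,95]).round(3))
    cv2.imwrite(f"pics/{c}_{tag}.png",cv2.resize(p8[130:260,240:420,::-1],None,fx=4,fy=4,interpolation=cv2.INTER_CUBIC))
E
python3 -c "
from m import *
meas('a')"
```

```text
top plate [561.7  39.7] [159.  193.5] 2.05
ye 94 [0.536  0.0381] -174.9 [55.7 15.5] 3.8
wh 19 [0.5739 0.0415] -106.2 [11.9  9.2] 88.6
bar 113 [0.5424 0.0387] -174.8 [70.9 15.5] 3.8
blue 13 [0.6074 0.0719 0.08  ] 29.6 [0.087 0.09 ]
blue 13 [ 0.5436 -0.0308  0.08  ] -92.7 [0.087 0.092]
side plate [540.5  43.7] [196.9 198.3] 2.18
ye 198 [0.5272 0.0487] 170.8 [70.8 34.2] 3.8
wh 39 [0.5663 0.0508] 127.2 [14.4 37.5] 30.1
bar 237 [0.5336 0.0491] 175.7 [83.9 34.2] 3.8
blue 32 [ 0.5385 -0.0262  0.08  ] -97.4 [0.076 0.089]
blue 29 [0.6016 0.0763 0.08  ] 35.3 [0.076 0.089]
blue 44 [0.4801 0.081  0.08  ] 146.9 [0.074 0.089]
```

View pics/top_a.png

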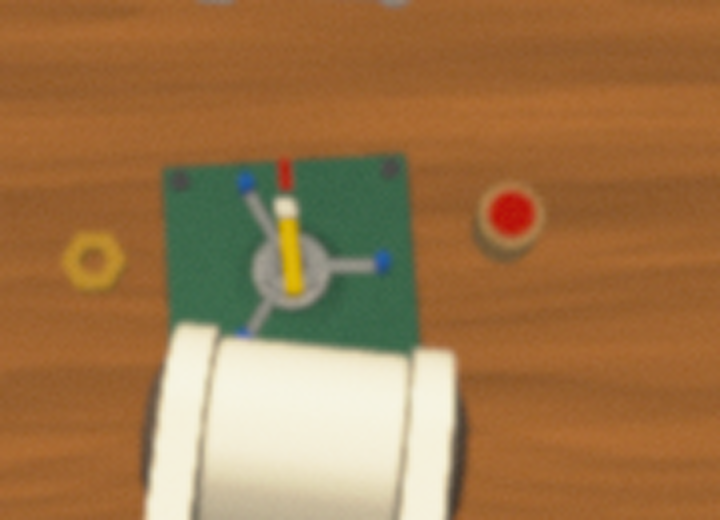

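The crop shows the bar from its white tip at (286, 205) to its yellow end at (295, 293), and the mark at (286, 173). The bar leans about 2° more than the plate edges. I'll measure this at sub-pixel level before jamming.

```bash
cat > f.py <<'E'
from h import *
def ang(n=4):
    P=np.mean([capture("top")[0].astype(float) for _ in range(n)],0); r,g,b=P[...,0],P[...,1],P[...,2]
    def line(w,rows,cols,z):
        w=np.clip(w,0,None); pts=[]
        for y in rows:
            q=w[y,cols[0]:cols[1]]
            pts.append(ray_z("top",(y,(q*np.arange(*cols)).sum()/q.sum()),z)[:2])
        pts=np.array(pts); k=np.polyfit(pts[:,0],pts[:,1],1); res=pts[:,1]-np.polyval(k,pts[:,0])
        return np.degrees(np.arctan(k[0])).round(2),pts.mean(0).round(4),(res.std()*1e3).round(2)
    print("bar yel",line(np.clip(r-b-80,0,None)*(g>85),range(184,201),(304,322),.130))
    print("bar br",line((r-60),range(181,201),(304,320),.130))
    print("mark",line(r-g-20,range(171,177),(304,318),.0145))
    # plate edges: greenness step
    s=g-r
    for lo,hi,sg in((276,290,1),(336,350,-1)):
        pts=[]
        for y in range(178,208):
            q=cv2.GaussianBlur(s[y:y+1,lo:hi],(1,1),0)[0]; d=np.clip(sg*np.diff(q),0,None); d[d<d.max()*.3]=0
            pts.append(ray_z("top",(y,lo+.5+(d*np.arange(len(d))).sum()/d.sum()),.014)[:2])
        pts=np.array(pts); k=np.polyfit(pts[:,0],pts[:,1],1); r_=pts[:,1]-np.polyval(k,pts[:,0]); ok=abs(r_)<2*r_.std(); k=np.polyfit(pts[ok,0],pts[ok,1],1)
        print("edge",np.degrees(np.arctan(k[0])).round(2),np.polyval(k,.5468).round(4),(r_[ok].std()*1e3).round(2))
E
python3 -c "
from f import *
ang()"
```

```text
bar yel (np.float64(3.95), array([0.5422, 0.0385]), np.float64(0.17))
bar br (np.float64(5.38), array([0.5468, 0.0415]), np.float64(1.42))
mark (np.float64(3.12), array([0.6305, 0.042 ]), np.float64(0.02))
edge 2.03 0.1378 0.24
edge 1.85 -0.0595 0.29
```

The mark and plate point along 2.0° and the bar lies at 3.95° in the same picture. That looks like grip lag, so I'll regrip and turn 1.9° further clockwise.

>>> servo_tool(
  series=[
    {"delta_rot":[0,0,0],"offset":[0.04,0,0],"grip":0.4},
    {"delta_rot":[0,0,0],"offset":[0.08,0,0],"grip":0.4},
    {"delta_rot":[0,0,0],"offset":[0.12,0,0],"grip":0.4},
    {"delta_rot":[0,0,0],"offset":[0.16,0,0],"grip":0.4},
    {"delta_rot":[0,0,0],"offset":[0.19,0,0],"grip":0.4},
    {"delta_rot":[0,0,0],"offset":[0.19,0,0],"grip":0.4},
    {"delta_rot":[0,0,0],"offset":[0.19,0,0],"grip":0.4},
    {"delta_rot":[0,0,0],"offset":[0.19,0,0.03],"grip":0.4},
    {"delta_rot":[0,0,0],"offset":[0.19,0,0.06],"grip":0.4},
    {"delta_rot":[0,0,0],"offset":[0.19,0,0.08],"grip":0.4},
    {"delta_rot":[0,0,0],"offset":[0.19,0,0.08],"grip":0.4},
    {"delta_rot":[0,0,0],"offset":[0.19,0,0.08],"grip":0},
    {"delta_rot":[0,0,0],"offset":[0.19,0,0.08],"grip":0},
    {"delta_rot":[0,0,0],"offset":[0.19,0,0.08],"grip":0},
    {"delta_rot":[0,0,0],"offset":[0.19,0,0.08],"grip":0},
    {"delta_rot":[0,0,0],"offset":[0.19,0,0.08],"grip":0},
    {"delta_rot":[0,0,1],"offset":[0.19,0,0.08],"grip":0},
    {"delta_rot":[0,0,1.9],"offset":[0.19,0,0.08],"grip":0},
    {"delta_rot":[0,0,1.9],"offset":[0.19,0,0.08],"grip":0},
    {"delta_rot":[0,0,1.9],"offset":[0.19,0,0.08],"grip":0},
  ],
)

```text
time: 8.35
ee_pos: [0.5461, 0.0375, 0.1263]
ee_rot: [0.0, 1.0, 0.002, 0.0]
force: [-4.9, -0.5, -2.8]
grip_width: 0.0156
finger_force: 59.3
```

```bash
python3 -c "
from h import *
s=state(); print(s['force'],s['wrist_torque'],s['ee_pos'],rotm().as_matrix()[1,0]*57.3)"
```

```text
[-4.85918611 -0.52254389 -2.84548175] [-0.03261051  1.05400935  0.14547792] [0.54607414 0.03752584 0.12625802] 0.2555721254481756
```

>>> servo_tool(
  series=[
    {"delta_rot":[0,0,0],"offset":[0,0,0],"grip":0.4},
    {"delta_rot":[0,0,0],"offset":[0,0,0],"grip":0.4},
    {"delta_rot":[0,0,0],"offset":[0,0,0],"grip":0.4},
    {"delta_rot":[0,0,0],"offset":[0,0,0],"grip":0.4},
    {"delta_rot":[0,0,0],"offset":[0,0,-0.02],"grip":0.4},
    {"delta_rot":[0,0,0],"offset":[0,0,-0.05],"grip":0.4},
    {"delta_rot":[0,0,0],"offset":[-0.04,0,-0.08],"grip":0.0},
    {"delta_rot":[0,0,0],"offset":[-0.08,0,-0.08],"grip":0.0},
    {"delta_rot":[0,0,0],"offset":[-0.12,0,-0.08],"grip":0.0},
    {"delta_rot":[0,0,0],"offset":[-0.16,0,-0.08],"grip":0.0},
    {"delta_rot":[0,0,0],"offset":[-0.19,0,-0.08],"grip":0.0},
    {"delta_rot":[0,0,0],"offset":[-0.19,0,-0.08],"grip":0.0},
  ],
)

```text
time: 9.35
ee_pos: [0.3523, 0.037, 0.206]
ee_rot: [0.0, 1.0, 0.002, 0.001]
force: [0.6, 0.4, 0.2]
grip_width: -0.0001
finger_force: 0.0
```

```bash
python3 -c "
from f import *
ang()
import m; m.meas('b')"
```

```text
bar yel (np.float64(3.95), array([0.5422, 0.0386]), np.float64(0.15))
bar br (np.float64(5.36), array([0.5468, 0.0415]), np.float64(1.42))
mark (np.float64(3.15), array([0.6305, 0.0421]), np.float64(0.04))
edge 2.09 0.1378 0.22
edge 1.85 -0.0596 0.25
top plate [565.3  39.9] [151.8 193.6] 2.05
ye 95 [0.5357 0.0381] -175.3 [55.7 15.5] 3.8
wh 19 [0.5739 0.0415] -106.2 [11.9  9.2] 88.6
bar 114 [0.5421 0.0387] -175.1 [70.9 15.5] 3.8
blue 13 [0.6074 0.0719 0.08  ] 29.6 [0.086 0.093]
blue 13 [ 0.5436 -0.0308  0.08  ] -92.7 [0.086 0.09 ]
side plate [540.5  43.8] [196.9 198.4] 2.18
ye 199 [0.5273 0.0488] 171.1 [70.8 34.2] 3.8
wh 39 [0.5663 0.0508] 127.2 [14.4 37.5] 30.1
bar 238 [0.5337 0.0491] 175.8 [83.9 34.2] 3.8
blue 31 [ 0.539  -0.0267  0.08  ] -96.9 [0.078 0.089]
blue 29 [0.6016 0.0763 0.08  ] 35.3 [0.077 0.089]
blue 45 [0.48   0.0808 0.08  ] 147.0 [0.075 0.089]
```

The bar didn't move, because the grip is too soft in yaw. I'll grip harder, aligned to the bar, and overshoot more while watching the torque.

>>> servo_tool(
  series=[
    {"delta_rot":[0,0,-3.4],"offset":[0.04,0,0],"grip":0.4},
    {"delta_rot":[0,0,-3.4],"offset":[0.08,0,0],"grip":0.4},
    {"delta_rot":[0,0,-3.4],"offset":[0.12,0,0],"grip":0.4},
    {"delta_rot":[0,0,-3.4],"offset":[0.16,0,0],"grip":0.4},
    {"delta_rot":[0,0,-3.4],"offset":[0.19,0,0],"grip":0.4},
    {"delta_rot":[0,0,-3.4],"offset":[0.19,0,0],"grip":0.4},
    {"delta_rot":[0,0,-3.4],"offset":[0.19,0,0],"grip":0.4},
    {"delta_rot":[0,0,-3.4],"offset":[0.19,0,0.03],"grip":0.4},
    {"delta_rot":[0,0,-3.4],"offset":[0.19,0,0.06],"grip":0.4},
    {"delta_rot":[0,0,-3.4],"offset":[0.19,0,0.08],"grip":0.4},
    {"delta_rot":[0,0,-3.4],"offset":[0.19,0,0.08],"grip":0.4},
    {"delta_rot":[0,0,-3.4],"offset":[0.19,0,0.08],"grip":0},
    {"delta_rot":[0,0,-3.4],"offset":[0.19,0,0.08],"grip":0},
    {"delta_rot":[0,0,-3.4],"offset":[0.19,0,0.08],"grip":0},
    {"delta_rot":[0,0,-3.4],"offset":[0.19,0,0.08],"grip":0},
    {"delta_rot":[0,0,-3.4],"offset":[0.19,0,0.08],"grip":0},
  ],
  force=100,
)

```text
time: 10.98
ee_pos: [0.546, 0.0375, 0.1265]
ee_rot: [0.0, 0.999, 0.032, 0.0]
force: [-5.5, -1.0, -2.2]
grip_width: 0.0133
finger_force: 98.0
```

```bash
python3 -c "
from h import *
s=state(); print(s['force'],s['wrist_torque'],s['ee_pos'],rotm().as_matrix()[1,0]*57.3)"
```

```text
[-5.454119   -1.00877778 -2.16988515] [-0.06099733  0.94675484 -0.0577827 ] [0.54604384 0.03746897 0.12645812] 3.648507452759969
```

>>> servo_tool(
  series=[
    {"delta_rot":[0,0,1],"offset":[0,0,0],"grip":0},
    {"delta_rot":[0,0,2],"offset":[0,0,0],"grip":0},
    {"delta_rot":[0,0,3],"offset":[0,0,0],"grip":0},
    {"delta_rot":[0,0,3],"offset":[0,0,0],"grip":0},
    {"delta_rot":[0,0,3],"offset":[0,0,0],"grip":0},
  ],
)

```text
time: 11.4
ee_pos: [0.5461, 0.0375, 0.1265]
ee_rot: [0.0, 1.0, 0.006, 0.0]
force: [-5.6, -0.9, -2.5]
grip_width: 0.0136
finger_force: 98.9
```

```bash
python3 -c "
from h import *
s=state(); print(s['force'],s['wrist_torque'],s['ee_pos'],rotm().as_matrix()[1,0]*57.3)
import m; m.meas('c')"
```

```text
[-5.59994083 -0.94512302 -2.53169328] [-0.04778054  1.02314229  0.0961629 ] [0.54605607 0.03751592 0.12645501] 0.6522026944686499
top plate [532.2  20.3] [203.7  93.6] 69.27
ye 34 [0.5181 0.0374] -176.5 [11.7 24. ] 88.7
wh 1293 [0.6331 0.0416] -94.8 [160.2 123.4] 86.2
bar 1327 [0.6302 0.0415] -99.7 [160.2 174.7] 86.2
side plate [ 886.8 -383.1] [ 274.6 1373.2] 38.72
ye 104 [0.5151 0.0465] 146.9 [24.7 49.3] 46.8
wh 1271 [ 0.8848 -0.3437] 128.7 [219.2 969.7] 40.4
bar 1375 [ 0.8568 -0.3141] 129.8 [219.2 969.7] 40.4
blue 29 [ 0.5375 -0.0272  0.08  ] -98.2 [0.079 0.088]
blue 30 [0.6025 0.0751 0.08  ] 34.0 [0.077 0.089]
blue 42 [0.4819 0.082  0.08  ] 145.6 [0.077 0.089]
```

>>> servo_tool(
  series=[
    {"delta_rot":[0,0,0.8],"offset":[0,0,0],"grip":0},
    {"delta_rot":[0,0,1.2],"offset":[0,0,0],"grip":0},
    {"delta_rot":[0,0,1.2],"offset":[0,0,0],"grip":0},
    {"delta_rot":[0,0,1.2],"offset":[0,0,0],"grip":0},
  ],
)

```text
time: 11.83
ee_pos: [0.5461, 0.0375, 0.1265]
ee_rot: [-0.0, 1.0, -0.005, 0.0]
force: [-6.5, -0.5, -2.6]
grip_width: 0.0134
finger_force: 99.1
```

```bash
python3 -c "
from h import *
s=state(); print(s['force'],s['wrist_torque'],s['ee_pos'],rotm().as_matrix()[1,0]*57.3)
import m; m.meas('d')" | grep -v -e ye -e wh -e bar -e plate
```

```text
[-6.49149461 -0.46406628 -2.64936848] [0.02893476 1.00092091 0.14891774] [0.54605701 0.03751508 0.12645901] -0.5479489860953692
blue 34 [ 0.5357 -0.0266  0.08  ] -99.8 [0.077 0.088]
blue 32 [0.603  0.0739 0.08  ] 32.9 [0.077 0.089]
blue 50 [0.4824 0.0832 0.08  ] 144.7 [0.076 0.089]
```

>>> servo_tool(
  series=[
    {"delta_rot":[0,0,0],"offset":[0,0,0],"grip":0.4},
    {"delta_rot":[0,0,0],"offset":[0,0,0],"grip":0.4},
    {"delta_rot":[0,0,0],"offset":[0,0,0],"grip":0.4},
    {"delta_rot":[0,0,0],"offset":[0,0,0],"grip":0.4},
    {"delta_rot":[0,0,0],"offset":[0,0,-0.02],"grip":0.4},
    {"delta_rot":[0,0,0],"offset":[0,0,-0.05],"grip":0.4},
    {"delta_rot":[0,0,0],"offset":[-0.04,0,-0.08],"grip":0.0},
    {"delta_rot":[0,0,0],"offset":[-0.08,0,-0.08],"grip":0.0},
    {"delta_rot":[0,0,0],"offset":[-0.12,0,-0.08],"grip":0.0},
    {"delta_rot":[0,0,0],"offset":[-0.16,0,-0.08],"grip":0.0},
    {"delta_rot":[0,0,0],"offset":[-0.19,0,-0.08],"grip":0.0},
    {"delta_rot":[0,0,0],"offset":[-0.19,0,-0.08],"grip":0.0},
  ],
)

```text
time: 12.93
ee_pos: [0.3523, 0.0396, 0.206]
ee_rot: [0.0, 1.0, -0.005, 0.001]
force: [0.2, -0.7, 0.7]
grip_width: -0.0001
finger_force: 0.0
```

```bash
python3 -c "
from f import *
ang(2)
import m; m.meas('e')"
```

```text
bar yel (np.float64(1.87), array([0.5422, 0.0387]), np.float64(0.12))
bar br (np.float64(4.16), array([0.5468, 0.0412]), np.float64(1.33))
mark (np.float64(3.17), array([0.6305, 0.042 ]), np.float64(0.03))
edge 2.18 0.1377 0.25
edge 1.87 -0.0595 0.27
top plate [565.6  39.8] [151.6 193.6] 1.94
ye 92 [0.537  0.0385] -179.1 [14.7 54.4] 88.8
wh 16 [0.5741 0.0397] -179.1 [8.9 9.2] 88.7
bar 108 [0.5425 0.0387] -178.6 [14.7 69.6] 88.8
blue 13 [0.6093 0.0688 0.08  ] 26.6 [0.087 0.091]
blue 13 [ 0.5405 -0.0307  0.08  ] -95.3 [0.086 0.093]
side plate [540.5  43.8] [196.9 198.4] 2.18
ye 199 [0.5271 0.0487] 170.5 [69.7 34.3] 2.0
wh 37 [0.5674 0.0486] 127.8 [13.1 41.2] 43.9
bar 236 [0.5334 0.0487] 173.9 [86.7 34.3] 2.0
blue 33 [ 0.5359 -0.0269  0.08  ] -99.6 [0.077 0.089]
blue 32 [0.603  0.0739 0.08  ] 32.9 [0.077 0.089]
blue 49 [0.4827 0.083  0.08  ] 144.6 [0.076 0.09 ]
```

The bar now points along 1.9° against the mark's 2.0°, so it is on the mark. Next I'll go to the pin at about 146° with shut fingertips. The plan is to push with the tool's −x face, with the axis at tool (−17, −70) mm.

>>> servo_tool(
  series=[
    {"delta_rot":[0,0,-120],"offset":[0.125,-0.0182,0],"grip":0},
    {"delta_rot":[0,0,-120],"offset":[0.125,-0.0182,0],"grip":0},
    {"delta_rot":[0,0,-120],"offset":[0.125,-0.0182,0],"grip":0},
    {"delta_rot":[0,0,-120],"offset":[0.125,-0.0182,0],"grip":0},
    {"delta_rot":[0,0,-120],"offset":[0.125,-0.0182,0],"grip":0},
    {"delta_rot":[0,0,-120],"offset":[0.125,-0.0182,0],"grip":0},
    {"delta_rot":[0,0,-120],"offset":[0.125,-0.0182,0],"grip":0},
    {"delta_rot":[0,0,-120],"offset":[0.125,-0.0182,0],"grip":0},
    {"delta_rot":[0,0,-120],"offset":[0.125,-0.0182,0],"grip":0},
    {"delta_rot":[0,0,-120],"offset":[0.125,-0.0182,0],"grip":0},
    {"delta_rot":[0,0,-120],"offset":[0.125,-0.0182,0],"grip":0},
    {"delta_rot":[0,0,-120],"offset":[0.125,-0.0182,0],"grip":0},
    {"delta_rot":[0,0,-120],"offset":[0.125,-0.0182,0],"grip":0},
    {"delta_rot":[0,0,-120],"offset":[0.125,-0.0182,0],"grip":0},
    {"delta_rot":[0,0,-120],"offset":[0.125,-0.0182,0],"grip":0},
    {"delta_rot":[0,0,-120],"offset":[0.125,-0.0182,0],"grip":0},
    {"delta_rot":[0,0,-120],"offset":[0.125,-0.0182,0],"grip":0},
    {"delta_rot":[0,0,-120],"offset":[0.125,-0.0182,0],"grip":0},
  ],
  force=60,
)

```text
time: 14.63
ee_pos: [0.4823, 0.0563, 0.2046]
ee_rot: [-0.001, 0.502, 0.865, -0.0]
force: [0.5, 0.2, 0.3]
grip_width: -0.0001
finger_force: 0.0
```

>>> servo_tool(
  series=[
    {"delta_rot":[0,0,-121.5],"offset":[0,0,0],"grip":0},
    {"delta_rot":[0,0,-121.5],"offset":[0,0,0],"grip":0},
    {"delta_rot":[0,0,-121.5],"offset":[0,0,0],"grip":0},
    {"delta_rot":[0,0,-121.5],"offset":[0,0,0],"grip":0},
    {"delta_rot":[0,0,-121.5],"offset":[0,0,0],"grip":0},
    {"delta_rot":[0,0,-121.5],"offset":[0,0,0],"grip":0},
    {"delta_rot":[0,0,-121.5],"offset":[0,0,0],"grip":0},
    {"delta_rot":[0,0,-121.5],"offset":[0,0,0],"grip":0},
    {"delta_rot":[0,0,-121.5],"offset":[0,0,0],"grip":0},
    {"delta_rot":[0,0,-121.5],"offset":[0,0,0],"grip":0},
    {"delta_rot":[0,0,-121.5],"offset":[0,0,0],"grip":0},
    {"delta_rot":[0,0,-121.5],"offset":[0,0,0],"grip":0},
    {"delta_rot":[0,0,-121.5],"offset":[0,0,0],"grip":0},
    {"delta_rot":[0,0,-121.5],"offset":[0,0,0],"grip":0},
    {"delta_rot":[0,0,-121.5],"offset":[0,0,0],"grip":0},
    {"delta_rot":[0,0,-121.5],"offset":[0,0,0],"grip":0},
    {"delta_rot":[0,0,-121.5],"offset":[0,0,0],"grip":0},
    {"delta_rot":[0,0,-121.5],"offset":[0,0,0],"grip":0},
    {"delta_rot":[0,0,-121.5],"offset":[0,0,0],"grip":0},
  ],
)

```text
time: 16.22
ee_pos: [0.4818, 0.0563, 0.2049]
ee_rot: [-0.0, -0.504, 0.863, 0.0]
force: [-0.4, -0.2, -0.4]
grip_width: 0.0002
finger_force: 0.0
```

```bash
cat > g.py <<'E'
from h import *
A=np.array([.5468,.0375])
def rep():
    s=state(); m=rotm().as_matrix(); F=s["force"]
    d=s["ee_pos"][:2]-A; print("t",s["time"],"pos",s["ee_pos"].round(4),"yaw",np.degrees(np.arctan2(m[1,0],m[0,0])).round(2),"axis in tool",(-(m[:2,:2].T@d)).round(4),"F tool",(m.T@F).round(2),"j6",s["joint_positions"][5].round(2))
E
python3 - <<'E'
from g import *
rep()
c=np.array([-.017,-.070])
for f in (4,8,12,16,20,24,28,32,36,40):
    M=R.from_euler("z",f,degrees=True).as_matrix()[:2,:2]; print(f,(c-M@c).round(4))
E
```

```text
t 16.2167 pos [0.4818 0.0563 0.2049] yaw -119.41 axis in tool [-0.0155 -0.0658] F tool [0.36 0.27 0.39] j6 -2.67
4 [-0.0049  0.001 ]
8 [-0.0099  0.0017]
12 [-0.0149  0.002 ]
16 [-0.02   0.002]
20 [-0.025   0.0016]
24 [-0.0299  0.0009]
28 [-0.0349 -0.0002]
32 [-0.0397 -0.0016]
36 [-0.0444 -0.0034]
40 [-0.049  -0.0054]
```

>>> servo_tool(
  series=[
    {"delta_rot":[0,0,0],"offset":[0.0015,0.0042,0.03],"grip":0},
    {"delta_rot":[0,0,0],"offset":[0.0015,0.0042,0.06],"grip":0},
    {"delta_rot":[0,0,0],"offset":[0.0015,0.0042,0.085],"grip":0},
    {"delta_rot":[0,0,0],"offset":[0.0015,0.0042,0.1],"grip":0},
    {"delta_rot":[0,0,0],"offset":[0.0015,0.0042,0.108],"grip":0},
    {"delta_rot":[0,0,0],"offset":[0.0015,0.0042,0.108],"grip":0},
  ],
)

```text
time: 16.72
ee_pos: [0.4766, 0.0571, 0.0959]
ee_rot: [-0.001, -0.505, 0.863, 0.001]
force: [-0.5, 0.2, -0.8]
grip_width: 0.0003
finger_force: 0.0
```

```bash
python3 - <<'E'
from g import *
rep()
p,D=capture("side"); cv2.imwrite("pics/s2.png",cv2.resize(p[130:260,240:420,::-1],None,fx=4,fy=4,interpolation=cv2.INTER_CUBIC))
E
```

```text
t 16.7167 pos [0.4766 0.0571 0.0959] yaw -119.29 axis in tool [-0.0173 -0.0708] F tool [0.12 0.55 0.85] j6 -2.67
```

View pics/s2.png

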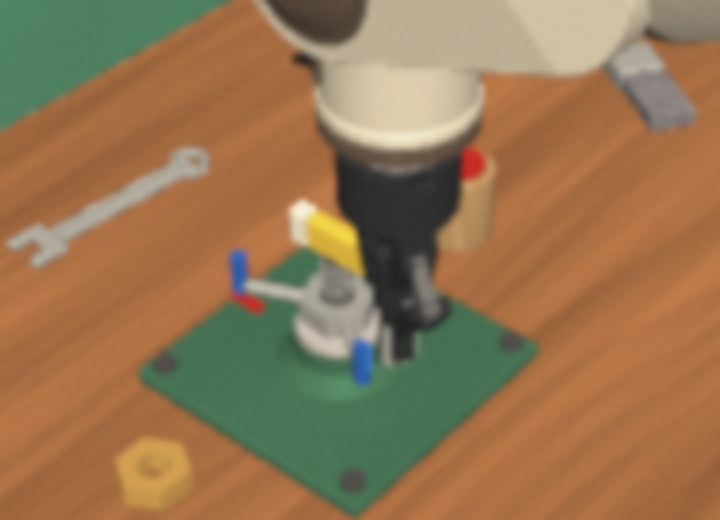

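The picture shows the pin at (362, 362) and the fingertips at (400, 345) on its counterclockwise side, with a gap, and the bar clear. Starting the sweep.

>>> servo_tool(
  series=[
    {"delta_rot":[0,0,4],"offset":[-0.0049,0.001,0],"grip":0},
    {"delta_rot":[0,0,8],"offset":[-0.0099,0.0017,0],"grip":0},
    {"delta_rot":[0,0,12],"offset":[-0.0149,0.002,0],"grip":0},
    {"delta_rot":[0,0,16],"offset":[-0.02,0.002,0],"grip":0},
    {"delta_rot":[0,0,20],"offset":[-0.025,0.0016,0],"grip":0},
    {"delta_rot":[0,0,24],"offset":[-0.0299,0.0009,0],"grip":0},
    {"delta_rot":[0,0,28],"offset":[-0.0349,-0.0002,0],"grip":0},
    {"delta_rot":[0,0,32],"offset":[-0.0397,-0.0016,0],"grip":0},
    {"delta_rot":[0,0,36],"offset":[-0.0444,-0.0034,0],"grip":0},
    {"delta_rot":[0,0,40],"offset":[-0.049,-0.0054,0],"grip":0},
    {"delta_rot":[0,0,40],"offset":[-0.049,-0.0054,0],"grip":0},
  ],
)

```text
time: 17.68
ee_pos: [0.5067, 0.0977, 0.0987]
ee_rot: [0.001, -0.179, 0.984, -0.0]
force: [0.3, 0.2, -0.6]
grip_width: -0.0004
finger_force: 0.0
```

```bash
python3 -c "
from g import *
rep()
import m; m.meas('x')"|grep -v -e plate
```

```text
t 17.6833 pos [0.5067 0.0977 0.0987] yaw -159.35 axis in tool [-0.0163 -0.0704] F tool [-0.4   0.08  0.59] j6 -1.89
wh 377 [0.5997 0.0662] 76.5 [80.3 83.3] 5.2
bar 379 [0.5999 0.066 ] 77.2 [96.4 81.3] 44.5
blue 14 [ 0.5004 -0.0146  0.08  ] -131.7 [0.087 0.091]
ye 56 [0.5062 0.0472] 131.1 [12.7 39.1] 41.8
wh 262 [ 0.9593 -0.4385] 93.2 [102.1 123.3] 32.6
bar 318 [ 0.8795 -0.353 ] 132.7 [115.4 743. ] 39.1
blue 36 [ 0.4942 -0.0076  0.08  ] -139.4 [0.074 0.088]
blue 43 [0.5146 0.1106 0.08  ] 113.8 [0.076 0.099]
```

>>> servo_tool(
  series=[
    {"delta_rot":[0,0,4],"offset":[-0.0049,0.001,0],"grip":0},
    {"delta_rot":[0,0,8],"offset":[-0.0099,0.0017,0.001],"grip":0},
    {"delta_rot":[0,0,12],"offset":[-0.0149,0.002,0.002],"grip":0},
    {"delta_rot":[0,0,16],"offset":[-0.02,0.002,0.003],"grip":0},
    {"delta_rot":[0,0,20],"offset":[-0.025,0.0016,0.003],"grip":0},
    {"delta_rot":[0,0,24],"offset":[-0.0299,0.0009,0.003],"grip":0},
    {"delta_rot":[0,0,28],"offset":[-0.0349,-0.0002,0.003],"grip":0},
    {"delta_rot":[0,0,28],"offset":[-0.0349,-0.0002,0.003],"grip":0},
  ],
)

```text
time: 18.45
ee_pos: [0.5388, 0.1094, 0.0948]
ee_rot: [0.0, 0.063, 0.998, 0.0]
force: [-0.2, -0.6, -0.3]
grip_width: 0.0
finger_force: 0.0
```

```bash
python3 -c "
from g import *
rep()"
```

```text
t 18.45 pos [0.5388 0.1094 0.0948] yaw 172.82 axis in tool [-0.0169 -0.0704] F tool [ 0.12 -0.65  0.33] j6 -1.39
```

>>> servo_tool(
  series=[
    {"delta_rot":[0,0,4],"offset":[-0.0049,0.001,0],"grip":0},
    {"delta_rot":[0,0,8],"offset":[-0.0099,0.0017,0],"grip":0},
    {"delta_rot":[0,0,12],"offset":[-0.0149,0.002,0],"grip":0},
    {"delta_rot":[0,0,16],"offset":[-0.02,0.002,0],"grip":0},
    {"delta_rot":[0,0,16],"offset":[-0.02,0.002,0],"grip":0},
  ],
)

```text
time: 18.87
ee_pos: [0.5587, 0.1088, 0.0947]
ee_rot: [0.0, 0.2, 0.98, 0.0]
force: [-0.3, -0.6, -0.7]
grip_width: 0.0002
finger_force: 0.0
```

```bash
python3 -c "
from g import *
rep()"
```

```text
t 18.8667 pos [0.5587 0.1088 0.0947] yaw 156.92 axis in tool [-0.017  -0.0703] F tool [ 0.02 -0.69  0.69] j6 -1.11
```

>>> servo_tool(
  series=[
    {"delta_rot":[0,0,4],"offset":[-0.0049,0.001,0],"grip":0},
    {"delta_rot":[0,0,8],"offset":[-0.0099,0.0017,0],"grip":0},
    {"delta_rot":[0,0,12],"offset":[-0.0149,0.002,0],"grip":0},
    {"delta_rot":[0,0,16],"offset":[-0.02,0.002,0],"grip":0},
    {"delta_rot":[0,0,20],"offset":[-0.025,0.0016,0],"grip":0},
    {"delta_rot":[0,0,20],"offset":[-0.025,0.0016,0],"grip":0},
  ],
)

```text
time: 19.37
ee_pos: [0.5821, 0.1004, 0.0946]
ee_rot: [0.0, 0.367, 0.93, 0.0]
force: [-0.4, -1.2, -0.6]
grip_width: 0.0
finger_force: 0.0
```

>>> servo_tool(
  series=[
    {"delta_rot":[0,0,4],"offset":[-0.0049,0.001,0],"grip":0},
    {"delta_rot":[0,0,8],"offset":[-0.0099,0.0017,0],"grip":0},
    {"delta_rot":[0,0,12],"offset":[-0.0149,0.002,0],"grip":0},
    {"delta_rot":[0,0,16],"offset":[-0.02,0.002,0.001],"grip":0},
    {"delta_rot":[0,0,20],"offset":[-0.025,0.0016,0.001],"grip":0},
    {"delta_rot":[0,0,20],"offset":[-0.025,0.0016,0.001],"grip":0},
  ],
)

```text
time: 19.87
ee_pos: [0.6012, 0.0844, 0.0935]
ee_rot: [0.0, 0.522, 0.853, 0.0]
force: [1.3, -0.2, -0.6]
grip_width: -0.0001
finger_force: 0.0
```

>>> servo_tool(
  series=[
    {"delta_rot":[0,0,4],"offset":[-0.0049,0.001,0],"grip":0},
    {"delta_rot":[0,0,8],"offset":[-0.0099,0.0017,0],"grip":0},
    {"delta_rot":[0,0,12],"offset":[-0.0149,0.002,0],"grip":0},
    {"delta_rot":[0,0,16],"offset":[-0.02,0.002,0.001],"grip":0},
    {"delta_rot":[0,0,20],"offset":[-0.025,0.0016,0.001],"grip":0},
    {"delta_rot":[0,0,20],"offset":[-0.025,0.0016,0.001],"grip":0},
  ],
)

```text
time: 20.37
ee_pos: [0.6138, 0.0629, 0.0925]
ee_rot: [0.0, 0.662, 0.749, -0.0]
force: [-0.1, -0.3, -0.3]
grip_width: 0.0001
finger_force: 0.0
```

```bash
python3 -c "
from g import *
rep()
import m; m.meas('y')"|grep -v -e plate
```

```text
t 20.3667 pos [0.6138 0.0629 0.0925] yaw 97.07 axis in tool [-0.017  -0.0696] F tool [-0.31 -0.18  0.27] j6 -0.15
wh 782 [0.671  0.0369] 51.7 [144.3 122.3] 1.5
bar 782 [0.671  0.0369] 51.7 [144.3 122.3] 1.5
blue 13 [ 0.5166 -0.025   0.08  ] -115.8 [0.081 0.086]
ye 198 [0.5278 0.0482] 152.4 [ 45.7 292.8] 55.1
wh 864 [ 0.9526 -0.3642] 127.9 [191.  861.4] 34.7
bar 1062 [ 0.8734 -0.2873] 131.8 [200.6 892. ] 38.1
blue 35 [ 0.5096 -0.0166  0.08  ] -124.5 [0.073 0.083]
blue 46 [0.4948 0.1026 0.08  ] 128.6 [0.072 0.084]
```

>>> servo_tool(
  series=[
    {"delta_rot":[0,0,4],"offset":[-0.0049,0.001,0],"grip":0},
    {"delta_rot":[0,0,8],"offset":[-0.0099,0.0017,0],"grip":0},
    {"delta_rot":[0,0,12],"offset":[-0.0149,0.002,0],"grip":0},
    {"delta_rot":[0,0,16],"offset":[-0.02,0.002,0],"grip":0},
    {"delta_rot":[0,0,16],"offset":[-0.02,0.002,0],"grip":0},
  ],
)

```text
time: 20.88
ee_pos: [0.6182, 0.0444, 0.0924]
ee_rot: [-0.001, 0.761, 0.649, 0.0]
force: [0.6, 7.5, -0.1]
grip_width: 0.0003
finger_force: 0.0
```

The nut has seated, with about 7.5 N on the pin. Now smaller steps towards 12 N.

>>> servo_tool(
  series=[
    {"delta_rot":[0,0,2],"offset":[-0.0025,0.0005,0],"grip":0},
    {"delta_rot":[0,0,4],"offset":[-0.0049,0.001,0],"grip":0},
    {"delta_rot":[0,0,6],"offset":[-0.0074,0.0014,0],"grip":0},
    {"delta_rot":[0,0,8],"offset":[-0.0099,0.0017,0],"grip":0},
    {"delta_rot":[0,0,8],"offset":[-0.0099,0.0017,0],"grip":0},
    {"delta_rot":[0,0,8],"offset":[-0.0099,0.0017,0],"grip":0},
  ],
)

```text
time: 21.38
ee_pos: [0.6184, 0.0349, 0.0925]
ee_rot: [-0.0, 0.802, 0.597, 0.001]
force: [2.0, 7.7, -1.0]
grip_width: -0.0004
finger_force: 0.0
```

```bash
python3 -c "
from g import *
rep()
import m; m.meas('z')"|grep -v -e plate
```

```text
t 21.3833 pos [0.6184 0.0349 0.0925] yaw 73.26 axis in tool [-0.0181 -0.0694] F tool [ 7.99 -0.28  1.  ] j6 0.22
wh 661 [0.681  0.0335] 79.9 [159.7  95.5] 83.7
bar 661 [0.681  0.0335] 79.9 [159.7  95.5] 83.7
blue 12 [0.6119 0.0194 0.08  ] -15.5 [0.082 0.202]
ye 158 [0.5265 0.0518] 153.9 [25.7 75.6] 70.2
wh 745 [ 0.8882 -0.2998] 125.9 [195.1 867.5] 35.1
bar 903 [ 0.8249 -0.2383] 129.8 [200.5 915.9] 37.6
blue 27 [0.6051 0.0263 0.08  ] -10.9 [0.078 0.097]
blue 38 [0.4859 0.0006 0.08  ] -148.7 [0.069 0.084]
blue 45 [0.5206 0.1144 0.08  ] 108.8 [0.073 0.084]
```

>>> servo_tool(
  series=[
    {"delta_rot":[0,0,2],"offset":[-0.0025,0.0005,0],"grip":0},
    {"delta_rot":[0,0,4],"offset":[-0.0049,0.001,0],"grip":0},
    {"delta_rot":[0,0,6],"offset":[-0.0074,0.0014,0],"grip":0},
    {"delta_rot":[0,0,7],"offset":[-0.0086,0.0016,0],"grip":0},
    {"delta_rot":[0,0,7],"offset":[-0.0086,0.0016,0],"grip":0},
    {"delta_rot":[0,0,7],"offset":[-0.0086,0.0016,0],"grip":0},
  ],
)

```text
time: 21.98
ee_pos: [0.6176, 0.0262, 0.0925]
ee_rot: [-0.0, 0.837, 0.547, 0.001]
force: [5.3, 8.1, -1.5]
grip_width: 0.0001
finger_force: 0.0
```

```bash
python3 -c "
from g import *
rep()"
```

```text
t 21.9833 pos [0.6176 0.0262 0.0925] yaw 66.27 axis in tool [-0.0182 -0.0693] F tool [9.5  1.56 1.47] j6 0.33
```

>>> servo_tool(
  series=[
    {"delta_rot":[0,0,2],"offset":[-0.0025,0.0005,0],"grip":0},
    {"delta_rot":[0,0,4],"offset":[-0.0049,0.001,0],"grip":0},
    {"delta_rot":[0,0,6],"offset":[-0.0074,0.0014,0],"grip":0},
    {"delta_rot":[0,0,6],"offset":[-0.0074,0.0014,0],"grip":0},
    {"delta_rot":[0,0,6],"offset":[-0.0074,0.0014,0],"grip":0},
  ],
)

```text
time: 22.4
ee_pos: [0.616, 0.0187, 0.0925]
ee_rot: [-0.0, 0.865, 0.502, 0.001]
force: [6.1, 7.0, -1.8]
grip_width: -0.0001
finger_force: 0.0
```

```bash
python3 -c "
from g import *
rep()"
```

```text
t 22.4 pos [0.616  0.0187 0.0925] yaw 60.26 axis in tool [-0.018  -0.0694] F tool [9.14 1.85 1.82] j6 0.42
```

```bash
python3 -c "
from g import *
import m; m.meas('w'); rep()"|grep -v -e plate; python3 -c "
import cv2,numpy as np
a=cv2.imread('pics/side_e.png');b=cv2.imread('pics/side_w.png')
cv2.imwrite('pics/cmp.png',np.hstack([a[100:460,180:570],b[100:460,180:570]]))"
```

```text
wh 738 [0.6779 0.0454] -76.9 [ 96.  150.6] 13.2
bar 738 [0.6779 0.0454] -76.9 [ 96.  150.6] 13.2
blue 16 [0.6066 0.0051 0.08  ] -28.5 [0.083 0.2  ]
ye 129 [0.5274 0.0534] 143.4 [19.4 75.8] 56.6
wh 1091 [ 0.8824 -0.2399] 137.7 [175.8 761.9] 38.2
bar 1220 [ 0.8449 -0.2089] 138.9 [176.9 831.9] 39.6
blue 30 [0.599  0.0116 0.08  ] -26.4 [0.074 0.084]
blue 43 [0.4768 0.0133 0.08  ] -160.9 [0.073 0.084]
blue 44 [0.5361 0.1168 0.08  ] 97.7 [0.072 0.084]
t 22.5 pos [0.616  0.0188 0.0925] yaw 60.28 axis in tool [-0.018  -0.0694] F tool [8.08 1.25 2.59] j6 0.42
```

View pics/cmp.png

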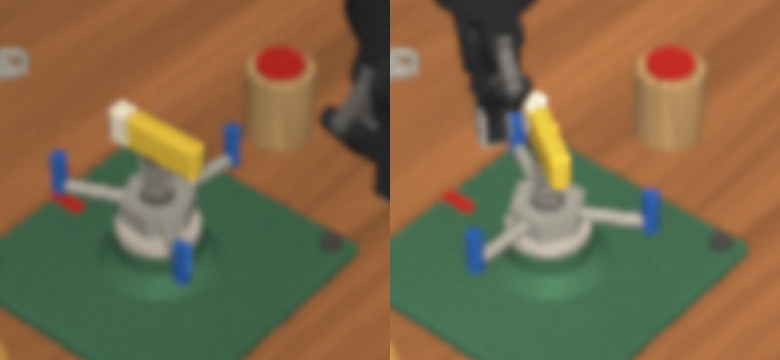

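The picture shows the bar has been swung clockwise: its white end is now at (537, 102), above the pin at (517, 128). So the 8–9 N was the gripper's linkage pushing the bar, not the seat. I'll back off, reset the bar, and push pins with the narrow side of the gripper facing the bar.

>>> servo_tool(
  series=[
    {"delta_rot":[0,0,-4],"offset":[0.0048,-0.0013,0],"grip":0},
    {"delta_rot":[0,0,-8],"offset":[0.0096,-0.0031,0],"grip":0},
    {"delta_rot":[0,0,-8],"offset":[0.0096,-0.0031,0],"grip":0},
    {"delta_rot":[0,0,-8],"offset":[0.0096,-0.0031,-0.03],"grip":0},
    {"delta_rot":[0,0,-8],"offset":[0.0096,-0.0031,-0.07],"grip":0},
    {"delta_rot":[0,0,-4],"offset":[0.0096,-0.0031,-0.11],"grip":0},
    {"delta_rot":[0,0,0],"offset":[-0.015,-0.04,-0.11],"grip":0},
    {"delta_rot":[0,0,6],"offset":[-0.03,-0.075,-0.11],"grip":0},
    {"delta_rot":[0,0,12],"offset":[-0.05,-0.11,-0.11],"grip":0},
    {"delta_rot":[0,0,18],"offset":[-0.07,-0.15,-0.11],"grip":0},
    {"delta_rot":[0,0,25],"offset":[-0.09,-0.19,-0.11],"grip":0},
    {"delta_rot":[0,0,32],"offset":[-0.1,-0.22,-0.11],"grip":0},
    {"delta_rot":[0,0,39],"offset":[-0.109,-0.232,-0.11],"grip":0},
    {"delta_rot":[0,0,46],"offset":[-0.109,-0.232,-0.11],"grip":0},
    {"delta_rot":[0,0,53],"offset":[-0.109,-0.232,-0.11],"grip":0},
    {"delta_rot":[0,0,60],"offset":[-0.109,-0.232,-0.11],"grip":0},
    {"delta_rot":[0,0,60],"offset":[-0.109,-0.232,-0.11],"grip":0},
    {"delta_rot":[0,0,60],"offset":[-0.109,-0.232,-0.11],"grip":0},
  ],
)

```text
time: 24.0
ee_pos: [0.3602, 0.0395, 0.2024]
ee_rot: [-0.0, 1.0, 0.002, 0.0]
force: [-0.2, 0.1, -1.0]
grip_width: -0.0003
finger_force: 0.0
```

```bash
python3 -c "
from g import *
rep()
import m; m.meas('v')"
```

```text
t 24.0 pos [0.3602 0.0395 0.2024] yaw 0.22 axis in tool [0.1865 0.0027] F tool [-0.2  -0.13  0.98] j6 1.46
top plate [568.6  40. ] [145.2 193.6] 2.09
ye 102 [0.5374 0.0422] 149.3 [15.8 57.6] 58.4
wh 19 [0.5696 0.0231] -141.9 [12.9 10.6] 42.7
bar 121 [0.5424 0.0392] 149.3 [15.8 72.6] 58.4
blue 12 [0.6051 0.0042 0.08  ] -29.7 [0.083 0.087]
blue 13 [0.5449 0.1085 0.08  ] 91.5 [0.082 0.084]
side plate [540.5  43.6] [196.9 198.6] 2.18
ye 123 [0.5276 0.0525] 143.6 [18.2 76.6] 55.1
wh 21 [0.5678 0.0253] 117.9 [13.8 16.1] 60.6
bar 144 [0.5335 0.0486] 144.5 [18.2 95. ] 55.1
blue 26 [0.5979 0.0125 0.08  ] -26.1 [0.074 0.084]
blue 41 [0.4764 0.014  0.08  ] -161.5 [0.071 0.085]
blue 43 [0.5359 0.1171 0.08  ] 97.8 [0.071 0.084]
```

Top view numbers put the bar at −31°. I'll regrip at yaw −32° and turn it counterclockwise to the mark.

>>> servo_tool(
  series=[
    {"delta_rot":[0,0,7],"offset":[0.04,0.0026,0],"grip":0.4},
    {"delta_rot":[0,0,14],"offset":[0.08,0.0026,0],"grip":0.4},
    {"delta_rot":[0,0,21],"offset":[0.12,0.0026,0],"grip":0.4},
    {"delta_rot":[0,0,28],"offset":[0.16,0.0026,0],"grip":0.4},
    {"delta_rot":[0,0,32],"offset":[0.1866,0.0026,0],"grip":0.4},
    {"delta_rot":[0,0,32],"offset":[0.1866,0.0026,0],"grip":0.4},
    {"delta_rot":[0,0,32],"offset":[0.1866,0.0026,0],"grip":0.4},
    {"delta_rot":[0,0,32],"offset":[0.1866,0.0026,0.03],"grip":0.4},
    {"delta_rot":[0,0,32],"offset":[0.1866,0.0026,0.06],"grip":0.4},
    {"delta_rot":[0,0,32],"offset":[0.1866,0.0026,0.076],"grip":0.4},
    {"delta_rot":[0,0,32],"offset":[0.1866,0.0026,0.076],"grip":0.4},
    {"delta_rot":[0,0,32],"offset":[0.1866,0.0026,0.076],"grip":0},
    {"delta_rot":[0,0,32],"offset":[0.1866,0.0026,0.076],"grip":0},
    {"delta_rot":[0,0,32],"offset":[0.1866,0.0026,0.076],"grip":0},
    {"delta_rot":[0,0,32],"offset":[0.1866,0.0026,0.076],"grip":0},
    {"delta_rot":[0,0,32],"offset":[0.1866,0.0026,0.076],"grip":0},
  ],
  force=100,
)

```text
time: 25.43
ee_pos: [0.5469, 0.0373, 0.1278]
ee_rot: [-0.001, 0.961, -0.275, 0.0]
force: [-0.1, 6.1, -6.1]
grip_width: 0.0122
finger_force: 98.0
```

```bash
python3 -c "
from g import *
rep(); print(state()['wrist_torque'])"
```

```text
t 25.4333 pos [0.5469 0.0373 0.1278] yaw -31.96 axis in tool [-0.0002 -0.0001] F tool [-3.32 -5.08  6.16] j6 2.06
[0.96998814 0.20948435 0.07758557]
```

>>> servo_tool(
  series=[
    {"delta_rot":[0,0,-5],"offset":[0,0,0],"grip":0},
    {"delta_rot":[0,0,-10],"offset":[0,0,0],"grip":0},
    {"delta_rot":[0,0,-15],"offset":[0,0,0],"grip":0},
    {"delta_rot":[0,0,-20],"offset":[0,0,0],"grip":0},
    {"delta_rot":[0,0,-25],"offset":[0,0,0],"grip":0},
    {"delta_rot":[0,0,-30],"offset":[0,0,0],"grip":0},
    {"delta_rot":[0,0,-34.5],"offset":[0,0,0],"grip":0},
    {"delta_rot":[0,0,-34.5],"offset":[0,0,0],"grip":0},
    {"delta_rot":[0,0,-34.5],"offset":[0,0,0],"grip":0},
    {"delta_rot":[0,0,-34.5],"offset":[0,0,0],"grip":0},
  ],
)

```text
time: 26.27
ee_pos: [0.547, 0.0374, 0.1278]
ee_rot: [-0.001, 1.0, 0.022, 0.001]
force: [-0.5, 6.5, -6.4]
grip_width: 0.0128
finger_force: 98.5
```

```bash
python3 -c "
from g import *
rep(); print(state()['wrist_torque'])
import m; m.meas('u')"|grep -e blue -e t
```

```text
t 26.2667 pos [0.547  0.0374 0.1278] yaw 2.54 axis in tool [-0.0002 -0.0001] F tool [-0.21 -6.53  6.38] j6 1.45
top plate [535.1  19.7] [205.1  98.3] 68.94
blue 7 [0.5085 0.0971 0.08  ] 122.8 [0.084 0.087]
side plate [ 892.6 -384.3] [ 268.8 1383. ] 39.45
blue 30 [0.6053 0.0528 0.08  ] 14.7 [0.071 0.083]
blue 29 [ 0.5053 -0.0139  0.08  ] -128.9 [0.07  0.084]
blue 42 [0.4987 0.1049 0.08  ] 125.5 [0.073 0.085]
```

>>> servo_tool(
  series=[
    {"delta_rot":[0,0,0],"offset":[0,0,0],"grip":0.4},
    {"delta_rot":[0,0,0],"offset":[0,0,0],"grip":0.4},
    {"delta_rot":[0,0,0],"offset":[0,0,0],"grip":0.4},
    {"delta_rot":[0,0,0],"offset":[0,0,0],"grip":0.4},
    {"delta_rot":[0,0,0],"offset":[0,0,-0.02],"grip":0.4},
    {"delta_rot":[0,0,0],"offset":[0,0,-0.05],"grip":0.4},
    {"delta_rot":[0,0,0],"offset":[-0.04,0,-0.08],"grip":0.4},
    {"delta_rot":[0,0,0],"offset":[-0.08,0,-0.08],"grip":0.4},
    {"delta_rot":[0,0,0],"offset":[-0.12,0,-0.08],"grip":0.4},
    {"delta_rot":[0,0,0],"offset":[-0.16,0,-0.08],"grip":0.4},
    {"delta_rot":[0,0,0],"offset":[-0.19,0,-0.08],"grip":0.4},
    {"delta_rot":[0,0,0],"offset":[-0.19,0,-0.08],"grip":0.4},
  ],
)

```text
time: 27.37
ee_pos: [0.3532, 0.0287, 0.2071]
ee_rot: [0.0, 1.0, 0.022, 0.001]
force: [-0.1, 0.0, 0.6]
grip_width: 0.0345
finger_force: 0.0
```

```bash
python3 -c "
from f import *
from g import *
ang(2); rep()
import m; m.meas('t')"
```

```text
bar yel (np.float64(2.02), array([0.5422, 0.0387]), np.float64(0.13))
bar br (np.float64(-1.05), array([0.5467, 0.0396]), np.float64(0.58))
 ** On entry to DLASCL parameter number  4 had an illegal value
 ** On entry to DLASCL parameter number  4 had an illegal value
 ** On entry to DLASCL parameter number  4 had an illegal value
 ** On entry to DLASCL parameter number  4 had an illegal value
 ** On entry to DLASCL parameter number  5 had an illegal value
 ** On entry to DLASCL parameter number  4 had an illegal valuef.py:8: RuntimeWarning: invalid value encountered in scalar divide
  pts.append(ray_z("top",(y,(q*np.arange(*cols)).sum()/q.sum()),z)[:2])
Traceback (most recent call last):
  File "f.py", line 13, in ang
    print("mark",line(r-g-20,range(171,177),(304,318),.0145))
                 ~~~~^^^^^^^^^^^^^^^^^^^^^^^^^^^^^^^^^^^^^^^
  File "f.py", line 9, in line
    pts=np.array(pts); k=np.polyfit(pts[:,0],pts[:,1],1); res=pts[:,1]-np.polyval(k,pts[:,0])
                         ~~~~~~~~~~^^^^^^^^^^^^^^^^^^^^^
numpy.linalg.LinAlgError: SVD did not converge in Linear Least Squares
```

The bar is back on the mark (2.0° against 2.0°). Next I'll straddle the pin at about 124° with half-open fingers, x radial, so only the narrow side faces the bar.

>>> servo_tool(
  series=[
    {"delta_rot":[0,0,-121.5],"offset":[0.1535,-0.0597,0],"grip":0.37},
    {"delta_rot":[0,0,-121.5],"offset":[0.1535,-0.0597,0],"grip":0.37},
    {"delta_rot":[0,0,-121.5],"offset":[0.1535,-0.0597,0],"grip":0.37},
    {"delta_rot":[0,0,-121.5],"offset":[0.1535,-0.0597,0],"grip":0.37},
    {"delta_rot":[0,0,-121.5],"offset":[0.1535,-0.0597,0],"grip":0.37},
    {"delta_rot":[0,0,-121.5],"offset":[0.1535,-0.0597,0],"grip":0.37},
    {"delta_rot":[0,0,-121.5],"offset":[0.1535,-0.0597,0],"grip":0.37},
    {"delta_rot":[0,0,-121.5],"offset":[0.1535,-0.0597,0],"grip":0.37},
    {"delta_rot":[0,0,-121.5],"offset":[0.1535,-0.0597,0],"grip":0.37},
    {"delta_rot":[0,0,-121.5],"offset":[0.1535,-0.0597,0],"grip":0.37},
    {"delta_rot":[0,0,-121.5],"offset":[0.1535,-0.0597,0],"grip":0.37},
    {"delta_rot":[0,0,-121.5],"offset":[0.1535,-0.0597,0],"grip":0.37},
    {"delta_rot":[0,0,-121.5],"offset":[0.1535,-0.0597,0],"grip":0.37},
    {"delta_rot":[0,0,-121.5],"offset":[0.1535,-0.0597,0],"grip":0.37},
    {"delta_rot":[0,0,-121.5],"offset":[0.1535,-0.0597,0],"grip":0.37},
    {"delta_rot":[0,0,-121.5],"offset":[0.1535,-0.0597,0],"grip":0.37},
    {"delta_rot":[0,0,-121.5],"offset":[0.1535,-0.0597,0],"grip":0.37},
    {"delta_rot":[0,0,-121.5],"offset":[0.1535,-0.0597,0],"grip":0.37},
    {"delta_rot":[0,0,-121.5],"offset":[0.1535,-0.0597,0],"grip":0.37},
  ],
  force=60,
)

```text
time: 29.05
ee_pos: [0.5087, 0.0949, 0.2059]
ee_rot: [-0.0, 0.472, 0.882, -0.0]
force: [-0.5, 0.2, -0.4]
grip_width: 0.0316
finger_force: 0.0
```

```bash
python3 - <<'E'
from g import *
rep()
import m; m.meas("q")
c=np.array([-.070,.010])
for f in (2,4,6,8,10,12,15,16):
    M=R.from_euler("z",f,degrees=True).as_matrix()[:2,:2]; print(f,(c-M@c).round(4))
E
```

```text
t 29.05 pos [0.5087 0.0949 0.2059] yaw 123.73 axis in tool [-0.0689 -0.0002] F tool [ 0.45 -0.28  0.36] j6 -0.55
top plate [547.5  36.5] [193.3 193.4] 89.83
wh 582 [0.643  0.0658] 70.7 [158.1  90.3] 30.7
bar 582 [0.643  0.0658] 70.7 [158.1  90.3] 30.7
blue 12 [ 0.5132 -0.0237  0.08  ] -118.8 [0.083 0.086]
blue 5 [0.5041 0.0974 0.08  ] 125.5 [0.086 0.19 ]
side plate [793.8 -79.4] [260.6 822.9] 64.29
ye 180 [0.5265 0.0495] 171.8 [71.9 34.1] 1.8
wh 276 [ 1.2421 -0.7548] 129.9 [ 142.6 1286.5] 37.3
bar 456 [ 0.9597 -0.4373] 131.3 [ 147.3 1324.7] 39.5
blue 28 [0.6061 0.052  0.08  ] 13.7 [0.072 0.084]
blue 28 [ 0.5056 -0.0144  0.08  ] -128.4 [0.072 0.085]
blue 43 [0.4985 0.105  0.08  ] 125.6 [0.071 0.084]
2 [0.0003 0.0024]
4 [0.0005 0.0049]
6 [0.0007 0.0074]
8 [0.0007 0.0098]
10 [0.0007 0.0123]
12 [0.0005 0.0148]
15 [0.0002 0.0185]
16 [0.     0.0197]
```

>>> servo_tool(
  series=[
    {"delta_rot":[0,0,0],"offset":[0.001,0,0.035],"grip":0.37},
    {"delta_rot":[0,0,0],"offset":[0.001,0,0.07],"grip":0.37},
    {"delta_rot":[0,0,0],"offset":[0.001,0,0.09],"grip":0.37},
    {"delta_rot":[0,0,0],"offset":[0.001,0,0.105],"grip":0.37},
    {"delta_rot":[0,0,0],"offset":[0.001,0,0.116],"grip":0.37},
    {"delta_rot":[0,0,0],"offset":[0.001,0,0.116],"grip":0.37},
  ],
)

```text
time: 29.65
ee_pos: [0.5067, 0.0956, 0.0883]
ee_rot: [-0.001, 0.471, 0.882, -0.001]
force: [0.3, 0.6, -0.6]
grip_width: 0.0313
finger_force: 0.0
```

```bash
python3 - <<'E'
from g import *
rep()
p,D=capture("side"); cv2.imwrite("pics/s3.png",cv2.resize(p[130:260,240:420,::-1],None,fx=4,fy=4,interpolation=cv2.INTER_CUBIC))
E
```

```text
t 29.65 pos [0.5067 0.0956 0.0883] yaw 123.83 axis in tool [-0.0706  0.0009] F tool [0.38 0.59 0.56] j6 -0.55
```

View pics/s3.png

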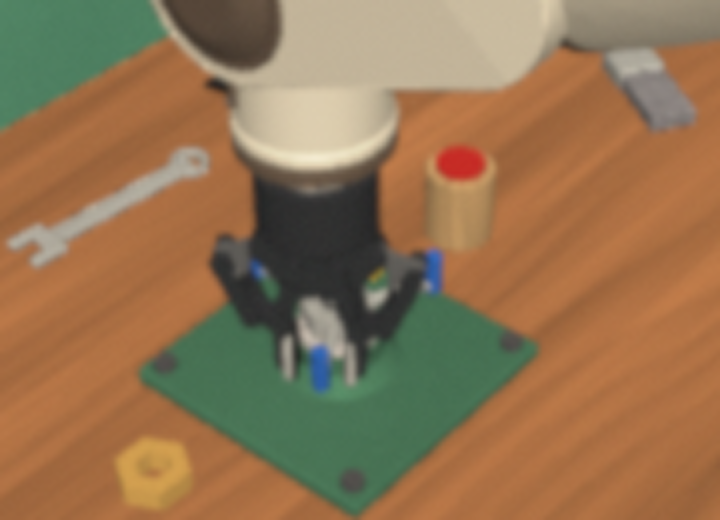

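The picture shows the pin at (320, 368) standing between the fingertips at (288, 358) and (352, 362). The linkages lie tangentially, clear of the bar. Pushing on from here.

>>> servo_tool(
  series=[
    {"delta_rot":[0,0,4],"offset":[-0.0002,0.0049,0],"grip":0.37},
    {"delta_rot":[0,0,8],"offset":[-0.0007,0.0097,0],"grip":0.37},
    {"delta_rot":[0,0,12],"offset":[-0.0015,0.0146,0],"grip":0.37},
    {"delta_rot":[0,0,16],"offset":[-0.0027,0.0193,0],"grip":0.37},
    {"delta_rot":[0,0,16],"offset":[-0.0027,0.0193,0],"grip":0.37},
  ],
)

```text
time: 30.12
ee_pos: [0.5262, 0.1044, 0.0917]
ee_rot: [0.001, 0.59, 0.807, 0.001]
force: [0.4, 0.1, 0.3]
grip_width: 0.0316
finger_force: 0.0
```

```bash
python3 -c "
from g import *
rep()"
```

```text
t 30.1167 pos [0.5262 0.1044 0.0917] yaw 107.69 axis in tool [-0.07   -0.0007] F tool [-0.07  0.39 -0.31] j6 -0.26
```

>>> servo_tool(
  series=[
    {"delta_rot":[0,0,4],"offset":[-0.0002,0.0049,0],"grip":0.37},
    {"delta_rot":[0,0,8],"offset":[-0.0007,0.0097,0],"grip":0.37},
    {"delta_rot":[0,0,12],"offset":[-0.0015,0.0146,0],"grip":0.37},
    {"delta_rot":[0,0,12],"offset":[-0.0015,0.0146,0],"grip":0.37},
  ],
)

```text
time: 30.45
ee_pos: [0.5402, 0.1073, 0.0913]
ee_rot: [0.0, 0.67, 0.742, 0.001]
force: [-0.2, -0.0, 0.8]
grip_width: 0.0315
finger_force: 0.0
```

```bash
python3 -c "
from g import *
rep()
import m; m.meas('p')"|grep -e blue -e ^t -e ye
```

```text
t 30.45 pos [0.5402 0.1073 0.0913] yaw 95.84 axis in tool [-0.0701 -0.0005] F tool [-0.03 -0.16 -0.78] j6 -0.05
top plate [544.5  38.3] [193.6 192. ] 2.1
blue 12 [0.6119 0.0194 0.08  ] -15.5 [0.083 0.087]
blue 15 [ 0.4937 -0.0091  0.08  ] -138.7 [0.082 0.088]
ye 143 [0.5222 0.0464] 163.9 [30.  70.5] 75.5
blue 38 [0.4853 0.0011 0.08  ] -149.4 [0.07  0.083]
blue 17 [0.5171 0.1215 0.08  ] 109.4 [0.06  0.083]
```

>>> servo_tool(
  series=[
    {"delta_rot":[0,0,4],"offset":[-0.0002,0.0049,0],"grip":0.37},
    {"delta_rot":[0,0,8],"offset":[-0.0007,0.0097,0],"grip":0.37},
    {"delta_rot":[0,0,12],"offset":[-0.0015,0.0146,0],"grip":0.37},
    {"delta_rot":[0,0,16],"offset":[-0.0027,0.0193,0],"grip":0.37},
    {"delta_rot":[0,0,16],"offset":[-0.0027,0.0193,0],"grip":0.37},
  ],
)

```text
time: 30.97
ee_pos: [0.5592, 0.1064, 0.0907]
ee_rot: [0.0, 0.767, 0.642, 0.0]
force: [0.5, -0.7, -0.1]
grip_width: 0.0318
finger_force: 0.0
```

```bash
python3 -c "
from g import *
rep()"
```

```text
t 30.9667 pos [0.5592 0.1064 0.0907] yaw 79.91 axis in tool [-0.07   -0.0001] F tool [-0.61  0.64  0.08] j6 0.23
```

>>> servo_tool(
  series=[
    {"delta_rot":[0,0,4],"offset":[-0.0002,0.0049,0],"grip":0.37},
    {"delta_rot":[0,0,8],"offset":[-0.0007,0.0097,0],"grip":0.37},
    {"delta_rot":[0,0,12],"offset":[-0.0015,0.0146,0],"grip":0.37},
    {"delta_rot":[0,0,16],"offset":[-0.0027,0.0193,0],"grip":0.37},
    {"delta_rot":[0,0,16],"offset":[-0.0027,0.0193,0],"grip":0.37},
  ],
)

```text
time: 31.38
ee_pos: [0.5775, 0.1003, 0.0905]
ee_rot: [0.0, 0.848, 0.53, 0.0]
force: [1.1, -0.1, -0.4]
grip_width: 0.0318
finger_force: 0.0
```

```bash
python3 -c "
from g import *
rep()"
```

```text
t 31.3833 pos [0.5775 0.1003 0.0905] yaw 63.98 axis in tool [-0.0699 -0.0001] F tool [0.4  1.02 0.36] j6 0.49
```

>>> servo_tool(
  series=[
    {"delta_rot":[0,0,4],"offset":[-0.0002,0.0049,0],"grip":0.37},
    {"delta_rot":[0,0,8],"offset":[-0.0007,0.0097,0],"grip":0.37},
    {"delta_rot":[0,0,12],"offset":[-0.0015,0.0146,0],"grip":0.37},
    {"delta_rot":[0,0,16],"offset":[-0.0027,0.0193,0],"grip":0.37},
    {"delta_rot":[0,0,16],"offset":[-0.0027,0.0193,0],"grip":0.37},
  ],
)

```text
time: 31.8
ee_pos: [0.5934, 0.0893, 0.0904]
ee_rot: [-0.0, 0.913, 0.407, 0.0]
force: [1.0, -0.5, -0.8]
grip_width: 0.0317
finger_force: 0.0
```

```bash
python3 -c "
from g import *
rep()
import m; m.meas('o')"|grep -e blue -e ^t -e ye
```

```text
t 31.8 pos [0.5934 0.0893 0.0904] yaw 48.03 axis in tool [-0.0697 -0.    ] F tool [0.29 1.03 0.78] j6 0.75
top plate [542.7  35.7] [193.6 190.5] 3.53
ye 10 [0.5574 0.0431] 178.8 [ 3.  12.2] 88.7
blue 15 [ 0.5745 -0.0238  0.08  ] -65.7 [0.08  0.085]
ye 193 [0.5265 0.0495] 169.6 [71.9 34.4] 0.1
blue 13 [ 0.5727 -0.0218  0.08  ] -66.4 [0.08  0.082]
blue 6 [0.5603 0.1176 0.08  ] 80.5 [0.055 0.057]
blue 44 [0.466  0.0539 0.08  ] 168.5 [0.07  0.082]
```

>>> servo_tool(
  series=[
    {"delta_rot":[0,0,4],"offset":[-0.0002,0.0049,0],"grip":0.37},
    {"delta_rot":[0,0,8],"offset":[-0.0007,0.0097,0],"grip":0.37},
    {"delta_rot":[0,0,12],"offset":[-0.0015,0.0146,0],"grip":0.37},
    {"delta_rot":[0,0,12],"offset":[-0.0015,0.0146,0],"grip":0.37},
  ],
)

```text
time: 32.23
ee_pos: [0.6031, 0.0787, 0.0903]
ee_rot: [-0.0, 0.951, 0.309, -0.0]
force: [-0.4, -0.3, 1.7]
grip_width: 0.0317
finger_force: 0.0
```

```bash
python3 -c "
from g import *
rep()
import m; m.meas('n')"|grep -e blue -e ^t -e ye
```

```text
t 32.2333 pos [0.6031 0.0787 0.0903] yaw 35.99 axis in tool [-0.0698  0.0003] F tool [-0.53  0.03 -1.67] j6 0.95
top plate [543.1  35.6] [194.1 189.4] 3.25
blue 13 [ 0.5606 -0.0283  0.08  ] -78.2 [0.079 0.083]
ye 196 [0.5267 0.0495] 168.0 [71.2 35.7] 1.8
blue 21 [ 0.5546 -0.0215  0.08  ] -82.4 [0.074 0.081]
blue 7 [0.5716 0.1095 0.08  ] 71.0 [0.054 0.064]
blue 48 [0.4689 0.0676 0.08  ] 158.9 [0.069 0.082]
```

>>> servo_tool(
  series=[
    {"delta_rot":[0,0,4],"offset":[-0.0002,0.0049,0],"grip":0.37},
    {"delta_rot":[0,0,8],"offset":[-0.0007,0.0097,0],"grip":0.37},
    {"delta_rot":[0,0,12],"offset":[-0.0015,0.0146,0],"grip":0.37},
    {"delta_rot":[0,0,12],"offset":[-0.0015,0.0146,0],"grip":0.37},
  ],
)

```text
time: 32.67
ee_pos: [0.6103, 0.0664, 0.0903]
ee_rot: [-0.0, 0.978, 0.207, -0.0]
force: [0.4, 1.5, -0.4]
grip_width: 0.0312
finger_force: 0.5
```

```bash
python3 -c "
from g import *
rep()
import m; m.meas('l')"|grep -e blue -e ^t -e ye
```

```text
t 32.6667 pos [0.6103 0.0664 0.0903] yaw 23.95 axis in tool [-0.0698  0.0007] F tool [ 0.96 -1.21  0.42] j6 1.14
top plate [544.9  37.7] [194.  190.9] 2.0
blue 12 [ 0.5473 -0.0309  0.08  ] -89.5 [0.079 0.085]
ye 195 [0.527  0.0489] 169.6 [69.3 35.7] 1.8
blue 30 [ 0.5388 -0.0205  0.08  ] -97.8 [0.072 0.083]
blue 5 [0.5801 0.0988 0.08  ] 61.5 [0.055 0.058]
blue 50 [0.4741 0.0809 0.08  ] 149.2 [0.071 0.081]
```

>>> servo_tool(
  series=[
    {"delta_rot":[0,0,4],"offset":[-0.0002,0.0049,0],"grip":0.37},
    {"delta_rot":[0,0,8],"offset":[-0.0007,0.0097,0],"grip":0.37},
    {"delta_rot":[0,0,8],"offset":[-0.0007,0.0097,0],"grip":0.37},
    {"delta_rot":[0,0,8],"offset":[-0.0007,0.0097,0],"grip":0.37},
  ],
)

```text
time: 33.1
ee_pos: [0.6137, 0.0574, 0.0903]
ee_rot: [-0.0, 0.99, 0.14, -0.0]
force: [-0.5, 2.9, -1.3]
grip_width: 0.0313
finger_force: 1.9
```

```bash
python3 -c "
from g import *
rep()
import m; m.meas('k')"|grep -e blue -e ^t -e ye
```

```text
t 33.1 pos [0.6137 0.0574 0.0903] yaw 16.14 axis in tool [-0.0698  0.0005] F tool [ 0.31 -2.92  1.33] j6 1.26
top plate [544.6  37.6] [193.3 190.6] 2.05
blue 12 [ 0.538  -0.0306  0.08  ] -97.4 [0.077 0.082]
ye 196 [0.5264 0.0491] 169.3 [69.9 35.7] 1.8
blue 32 [ 0.5287 -0.0194  0.08  ] -107.7 [0.068 0.081]
blue 42 [0.4782 0.0896 0.08  ] 142.8 [0.07  0.081]
```

>>> servo_tool(
  series=[
    {"delta_rot":[0,0,3],"offset":[-0.0001,0.0037,0],"grip":0.37},
    {"delta_rot":[0,0,6],"offset":[-0.0004,0.0073,0],"grip":0.37},
    {"delta_rot":[0,0,6],"offset":[-0.0004,0.0073,0],"grip":0.37},
    {"delta_rot":[0,0,6],"offset":[-0.0004,0.0073,0],"grip":0.37},
  ],
)

```text
time: 33.53
ee_pos: [0.6152, 0.0507, 0.0902]
ee_rot: [-0.001, 0.996, 0.088, -0.0]
force: [-2.3, 8.7, -0.8]
grip_width: 0.0316
finger_force: 4.7
```

```bash
python3 -c "
from g import *
rep()
import m; m.meas('j')"|grep -e blue -e ^t -e ye
```

```text
t 33.5333 pos [0.6152 0.0507 0.0902] yaw 10.07 axis in tool [-0.0696  0.0011] F tool [-0.72 -8.98  0.83] j6 1.35
top plate [544.   32.7] [192.2 180.8] 2.1
blue 6 [0.6076 0.0622 0.08  ] 22.1 [0.082 0.185]
ye 194 [0.5259 0.0491] 167.2 [33.4 72.4] 88.7
blue 34 [ 0.5226 -0.0194  0.08  ] -113.0 [0.07  0.081]
blue 47 [0.4814 0.0947 0.08  ] 138.9 [0.069 0.081]
```

```bash
python3 -c "
import cv2,numpy as np
a=cv2.imread('pics/side_n.png');b=cv2.imread('pics/side_j.png')
cv2.imwrite('pics/cmp2.png',np.hstack([a[100:460,180:570],b[100:460,180:570]]))"
```

```text
(no output)
```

View pics/cmp2.png

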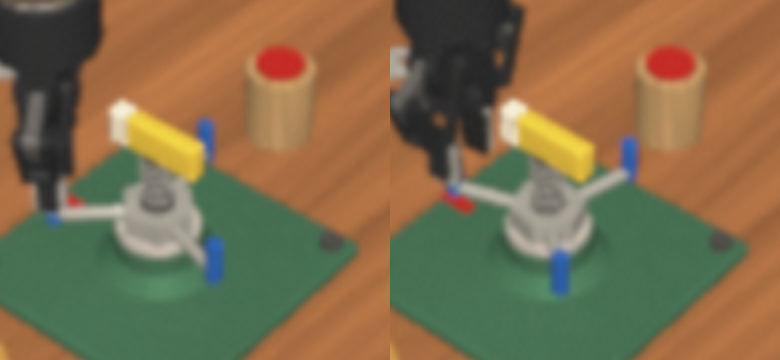

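The two crops match: bar unmoved (white end at (122, 122) and (513, 122)), gripper clear of it, nut down on the collar. This time the nut has really seated, with 9 N on the pin, so only a little more is needed.

>>> servo_tool(
  series=[
    {"delta_rot":[0,0,2],"offset":[0,0.0024,0],"grip":0.37},
    {"delta_rot":[0,0,4],"offset":[-0.0002,0.0049,0],"grip":0.37},
    {"delta_rot":[0,0,5],"offset":[-0.0003,0.0061,0],"grip":0.37},
    {"delta_rot":[0,0,5],"offset":[-0.0003,0.0061,0],"grip":0.37},
    {"delta_rot":[0,0,5],"offset":[-0.0003,0.0061,0],"grip":0.37},
  ],
)

```text
time: 34.05
ee_pos: [0.6157, 0.0457, 0.0902]
ee_rot: [-0.002, 0.999, 0.045, -0.0]
force: [-4.2, 17.9, 0.2]
grip_width: 0.0321
finger_force: 9.3
```

```bash
python3 -c "
from g import *
rep()
import m; m.meas('i'); rep()"|grep -e blue -e ^t -e ye
```

```text
t 34.05 pos [0.6157 0.0457 0.0902] yaw 5.11 axis in tool [-0.0694  0.002 ] F tool [ -2.57 -18.21  -0.18] j6 1.43
top plate [542.8  31. ] [189.6 177.4] 2.05
blue 7 [0.608  0.0574 0.08  ] 18.0 [0.079 0.202]
ye 188 [0.5258 0.0495] 164.5 [32.7 73.6] 85.8
blue 37 [ 0.517 -0.017  0.08 ] -118.7 [0.069 0.081]
blue 5 [0.5884 0.0794 0.08  ] 45.2 [0.055 0.058]
blue 44 [0.4846 0.098  0.08  ] 135.8 [0.07  0.082]
t 34.15 pos [0.6157 0.0456 0.0902] yaw 5.11 axis in tool [-0.0694  0.002 ] F tool [ -3.23 -19.38   0.07] j6 1.43
```

>>> servo_tool(
  series=[
    {"delta_rot":[0,0,-4],"offset":[-0.0002,-0.0049,0],"grip":0.37},
    {"delta_rot":[0,0,-8],"offset":[-0.0007,-0.0097,0],"grip":0.37},
    {"delta_rot":[0,0,-8],"offset":[-0.0007,-0.0097,0],"grip":0.37},
    {"delta_rot":[0,0,-8],"offset":[-0.0007,-0.0097,-0.03],"grip":0.37},
    {"delta_rot":[0,0,-8],"offset":[-0.0007,-0.0097,-0.07],"grip":0.37},
    {"delta_rot":[0,0,-4],"offset":[-0.0007,-0.0097,-0.11],"grip":0.37},
    {"delta_rot":[0,0,0],"offset":[-0.04,-0.01,-0.115],"grip":0.37},
    {"delta_rot":[0,0,0],"offset":[-0.08,-0.01,-0.115],"grip":0.37},
    {"delta_rot":[0,0,0],"offset":[-0.12,-0.01,-0.115],"grip":0.37},
    {"delta_rot":[0,0,0],"offset":[-0.16,-0.01,-0.115],"grip":0.37},
    {"delta_rot":[0,0,0],"offset":[-0.2,-0.01,-0.115],"grip":0.37},
    {"delta_rot":[0,0,0],"offset":[-0.24,-0.01,-0.115],"grip":0.37},
    {"delta_rot":[0,0,0],"offset":[-0.26,-0.011,-0.115],"grip":0.37},
    {"delta_rot":[0,0,0],"offset":[-0.26,-0.011,-0.115],"grip":0.37},
    {"delta_rot":[0,0,0],"offset":[-0.26,-0.011,-0.115],"grip":0.37},
  ],
)

```text
time: 35.4
ee_pos: [0.3562, 0.0319, 0.206]
ee_rot: [0.0, 0.999, 0.042, 0.001]
force: [0.4, 0.4, 0.0]
grip_width: 0.0315
finger_force: 0.0
```

```bash
sed -i 's/^    print("mark"/    if 0: print("mark"/' f.py; python3 -c "
from f import *
from g import *
ang(3); rep()
import m; m.meas('h')"; python3 -c "
import cv2,numpy as np
a=cv2.imread('pics/side_h.png');b=cv2.imread('pics/top_h.png')
cv2.imwrite('pics/cmp3.png',np.hstack([a[100:460,180:570],b[100:460,120:510]]))"
```

```text
bar yel (np.float64(-3.34), array([0.5422, 0.039 ]), np.float64(0.17))
bar br (np.float64(-0.58), array([0.5467, 0.0401]), np.float64(0.97))
edge 2.14 0.1378 0.24
edge 1.96 -0.0596 0.24
t 35.55 pos [0.3571 0.0321 0.2054] yaw 4.92 axis in tool [0.1894 0.0109] F tool [ 0.55  0.1  -0.35] j6 1.36
top plate [565.2  39.8] [152.4 193.6] 1.94
ye 97 [0.5355 0.0392] 178.5 [11.8 57.3] 88.7
wh 18 [0.574  0.0376] 88.3 [11.9  9.2] 88.6
bar 115 [0.5415 0.0389] 178.1 [11.8 72.6] 88.7
blue 14 [0.6106 0.0585 0.08  ] 18.2 [0.079 0.084]
blue 15 [ 0.5273 -0.0284  0.08  ] -106.5 [0.079 0.082]
side plate [540.5  43.8] [196.9 198.5] 2.18
ye 186 [0.5262 0.0493] 165.0 [31.7 73.6] 85.8
wh 36 [0.5669 0.0467] 129.8 [13.  37.3] 33.2
bar 222 [0.5328 0.0489] 169.5 [31.5 89.6] 84.2
blue 28 [ 0.5177 -0.0163  0.08  ] -118.4 [0.07  0.081]
blue 31 [0.5991 0.0704 0.08  ] 32.2 [0.066 0.081]
blue 44 [0.4846 0.0978 0.08  ] 135.9 [0.069 0.08 ]
```

View pics/cmp3.png

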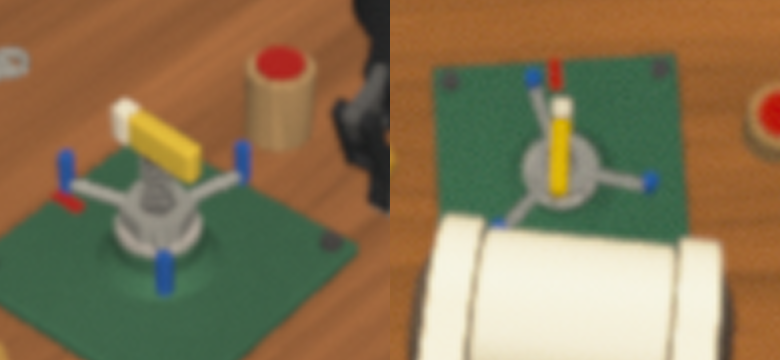

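The picture shows the nut seated and the white end at (562, 107), about 5° clockwise of the mark at (556, 75). The push rose faster than described and dragged the bar. I'll loosen the nut, reset the bar, and rejam in finer steps. First I straddle the pin at 15°.

>>> servo_tool(
  series=[
    {"delta_rot":[0,0,-5],"offset":[0.04,-0.0013,0],"grip":0.37},
    {"delta_rot":[0,0,-10.1],"offset":[0.08,-0.0013,0],"grip":0.37},
    {"delta_rot":[0,0,-10.1],"offset":[0.12,-0.0013,0],"grip":0.37},
    {"delta_rot":[0,0,-10.1],"offset":[0.16,-0.0013,0],"grip":0.37},
    {"delta_rot":[0,0,-10.1],"offset":[0.2,-0.0013,0],"grip":0.37},
    {"delta_rot":[0,0,-10.1],"offset":[0.24,-0.0013,0],"grip":0.37},
    {"delta_rot":[0,0,-10.1],"offset":[0.2584,-0.0013,0],"grip":0.37},
    {"delta_rot":[0,0,-10.1],"offset":[0.2584,-0.0013,0],"grip":0.37},
    {"delta_rot":[0,0,-10.1],"offset":[0.2584,-0.0013,0.01],"grip":0.37},
    {"delta_rot":[0,0,-10.1],"offset":[0.2584,-0.0013,0.05],"grip":0.37},
    {"delta_rot":[0,0,-10.1],"offset":[0.2584,-0.0013,0.085],"grip":0.37},
    {"delta_rot":[0,0,-10.1],"offset":[0.2584,-0.0013,0.105],"grip":0.37},
    {"delta_rot":[0,0,-10.1],"offset":[0.2584,-0.0013,0.116],"grip":0.37},
    {"delta_rot":[0,0,-10.1],"offset":[0.2584,-0.0013,0.116],"grip":0.37},
  ],
)

```text
time: 36.82
ee_pos: [0.612, 0.0558, 0.0867]
ee_rot: [-0.0, 0.991, 0.131, -0.002]
force: [-0.8, 0.8, -0.4]
grip_width: 0.0315
finger_force: 0.0
```

```bash
python3 -c "
from g import *
rep()"
```

```text
t 36.8167 pos [0.612  0.0558 0.0867] yaw 15.05 axis in tool [-0.0677  0.0008] F tool [-0.59 -0.97  0.38] j6 1.27
```

>>> servo_tool(
  series=[
    {"delta_rot":[0,0,-5],"offset":[-0.0003,-0.0061,-0.002],"grip":0.37},
    {"delta_rot":[0,0,-10],"offset":[-0.0011,-0.0122,-0.002],"grip":0.37},
    {"delta_rot":[0,0,-15],"offset":[-0.0024,-0.0181,-0.002],"grip":0.37},
    {"delta_rot":[0,0,-20],"offset":[-0.0042,-0.0239,-0.002],"grip":0.37},
    {"delta_rot":[0,0,-25],"offset":[-0.0066,-0.0296,-0.002],"grip":0.37},
    {"delta_rot":[0,0,-30],"offset":[-0.0094,-0.035,-0.002],"grip":0.37},
    {"delta_rot":[0,0,-35],"offset":[-0.0127,-0.0402,-0.002],"grip":0.37},
    {"delta_rot":[0,0,-40],"offset":[-0.0164,-0.045,-0.002],"grip":0.37},
    {"delta_rot":[0,0,-40],"offset":[-0.0164,-0.045,-0.002],"grip":0.37},
  ],
)

```text
time: 37.57
ee_pos: [0.5861, 0.0954, 0.0932]
ee_rot: [0.0, 0.886, 0.464, 0.001]
force: [0.1, -0.2, 0.4]
grip_width: 0.0315
finger_force: 0.0
```

```bash
python3 -c "
from g import *
rep()
import m; m.meas('g')"
```

```text
t 37.5667 pos [0.5861 0.0954 0.0932] yaw 55.33 axis in tool [-0.07    0.0006] F tool [-0.11  0.15 -0.37] j6 0.64
top plate [544.7  25.7] [192.9 166.7] 2.05
wh 789 [0.6564 0.0649] -163.5 [142.   90.2] 2.4
bar 789 [0.6564 0.0649] -163.5 [142.   90.2] 2.4
blue 13 [ 0.5667 -0.0273  0.08  ] -73.0 [0.079 0.084]
side plate [ 876.  -266.9] [ 325.7 1189.3] 43.81
ye 182 [0.5263 0.0501] 162.8 [32.2 74.7] 83.4
wh 891 [ 0.9809 -0.39  ] 131.1 [187.7 793. ] 35.3
bar 1073 [ 0.9038 -0.3154] 134.2 [194.5 828.1] 38.6
blue 22 [ 0.5606 -0.0216  0.08  ] -76.9 [0.076 0.082]
blue 43 [0.4674 0.0637 0.08  ] 161.8 [0.071 0.082]
```

The nut is free again. Now I'll regrip the bar and bring it back to the mark.

>>> servo_tool(
  series=[
    {"delta_rot":[0,0,4],"offset":[-0.0002,0.0049,0],"grip":0.37},
    {"delta_rot":[0,0,4],"offset":[-0.0002,0.0049,-0.03],"grip":0.37},
    {"delta_rot":[0,0,4],"offset":[-0.0002,0.0049,-0.07],"grip":0.37},
    {"delta_rot":[0,0,11],"offset":[0,0.003,-0.09],"grip":0.37},
    {"delta_rot":[0,0,18],"offset":[-0.03,0,-0.09],"grip":0.37},
    {"delta_rot":[0,0,25],"offset":[-0.07,0.0006,-0.09],"grip":0.37},
    {"delta_rot":[0,0,32],"offset":[-0.07,0.0006,-0.09],"grip":0.37},
    {"delta_rot":[0,0,39],"offset":[-0.07,0.0006,-0.09],"grip":0.37},
    {"delta_rot":[0,0,46],"offset":[-0.07,0.0006,-0.09],"grip":0.37},
    {"delta_rot":[0,0,53],"offset":[-0.07,0.0006,-0.09],"grip":0.37},
    {"delta_rot":[0,0,58.8],"offset":[-0.07,0.0006,-0.08],"grip":0.37},
    {"delta_rot":[0,0,58.8],"offset":[-0.07,0.0006,-0.06],"grip":0.37},
    {"delta_rot":[0,0,58.8],"offset":[-0.07,0.0006,-0.034],"grip":0.37},
    {"delta_rot":[0,0,58.8],"offset":[-0.07,0.0006,-0.034],"grip":0.37},
    {"delta_rot":[0,0,58.8],"offset":[-0.07,0.0006,-0.034],"grip":0},
    {"delta_rot":[0,0,58.8],"offset":[-0.07,0.0006,-0.034],"grip":0},
    {"delta_rot":[0,0,58.8],"offset":[-0.07,0.0006,-0.034],"grip":0},
    {"delta_rot":[0,0,58.8],"offset":[-0.07,0.0006,-0.034],"grip":0},
  ],
  force=100,
)

```text
time: 39.17
ee_pos: [0.5464, 0.0375, 0.1261]
ee_rot: [-0.0, 0.999, -0.033, -0.0]
force: [-4.8, 2.6, -6.6]
grip_width: 0.0134
finger_force: 98.3
```

```bash
python3 -c "
from g import *
rep(); print(state()['wrist_torque'],state()['finger_force'])
import m; m.meas('g2')"|grep -v -e wh -e bar -e plate
```

```text
t 39.1667 pos [0.5464 0.0375 0.1261] yaw -3.78 axis in tool [ 0.0004 -0.    ] F tool [-4.98 -2.23  6.6 ] j6 1.56
[ 4.61880149e-01  8.45721237e-01 -1.48579804e-04] 98.27674269676208
ye 39 [0.5192 0.0398] 179.0 [11.8 24. ] 88.8
ye 107 [0.5169 0.0477] 128.1 [ 30.9 320.5] 37.1
blue 22 [ 0.5606 -0.0216  0.08  ] -76.9 [0.074 0.083]
blue 36 [0.58   0.1016 0.08  ] 62.6 [0.07  0.081]
blue 42 [0.4676 0.0633 0.08  ] 161.9 [0.07  0.082]
```

>>> servo_tool(
  series=[
    {"delta_rot":[0,0,-2.5],"offset":[0,0,0],"grip":0},
    {"delta_rot":[0,0,-5],"offset":[0,0,0],"grip":0},
    {"delta_rot":[0,0,-6.8],"offset":[0,0,0],"grip":0},
    {"delta_rot":[0,0,-6.8],"offset":[0,0,0],"grip":0},
    {"delta_rot":[0,0,-6.8],"offset":[0,0,0],"grip":0},
  ],
)

```text
time: 39.68
ee_pos: [0.5464, 0.0374, 0.1261]
ee_rot: [-0.0, 1.0, 0.026, -0.0]
force: [-3.9, 3.2, -6.8]
grip_width: 0.0136
finger_force: 98.6
```

```bash
python3 -c "
from g import *
rep(); print(state()['wrist_torque'],state()['finger_force'])
import m; m.meas('g3')"|grep -v -e wh -e bar -e plate
```

```text
t 39.6833 pos [0.5464 0.0374 0.1261] yaw 3.02 axis in tool [ 0.0004 -0.0001] F tool [-3.77 -3.43  6.77] j6 1.45
[ 0.43075389  0.82238199 -0.2513819 ] 98.55334718173253
ye 38 [0.5191 0.0388] -177.2 [11.8 24. ] 88.7
ye 102 [0.5158 0.046 ] 128.2 [ 29.5 316.9] 37.3
blue 18 [ 0.5616 -0.0223  0.08  ] -76.1 [0.076 0.081]
blue 36 [0.58   0.1016 0.08  ] 62.6 [0.069 0.081]
blue 45 [0.4678 0.063  0.08  ] 162.1 [0.07  0.082]
```

>>> servo_tool(
  series=[
    {"delta_rot":[0,0,0],"offset":[0,0,0],"grip":0.37},
    {"delta_rot":[0,0,0],"offset":[0,0,0],"grip":0.37},
    {"delta_rot":[0,0,0],"offset":[0,0,0],"grip":0.37},
    {"delta_rot":[0,0,0],"offset":[0,0,0],"grip":0.37},
    {"delta_rot":[0,0,0],"offset":[0,0,-0.03],"grip":0.37},
    {"delta_rot":[0,0,0],"offset":[-0.02,0,-0.065],"grip":0.37},
    {"delta_rot":[0,0,0],"offset":[-0.06,0,-0.08],"grip":0.37},
    {"delta_rot":[0,0,0],"offset":[-0.1,0,-0.08],"grip":0.37},
    {"delta_rot":[0,0,0],"offset":[-0.14,0,-0.08],"grip":0.37},
    {"delta_rot":[0,0,0],"offset":[-0.18,0,-0.08],"grip":0.37},
    {"delta_rot":[0,0,0],"offset":[-0.19,0,-0.08],"grip":0.37},
  ],
)

```text
time: 40.7
ee_pos: [0.353, 0.0273, 0.2058]
ee_rot: [0.0, 1.0, 0.027, 0.001]
force: [-0.2, 0.2, 0.6]
grip_width: 0.0318
finger_force: 0.0
```

```bash
python3 -c "
from f import *
from g import *
ang(2); rep()
import m; m.meas('g4')"
```

```text
bar yel (np.float64(1.35), array([0.5422, 0.0388]), np.float64(0.13))
bar br (np.float64(-1.5), array([0.5468, 0.0401]), np.float64(0.36))
edge 2.13 0.1377 0.23
edge 1.91 -0.0596 0.29
t 40.8 pos [0.3558 0.0271 0.2064] yaw 3.02 axis in tool [ 0.1912 -0.0004] F tool [ 1.38 -0.14 -0.17] j6 1.38
top plate [563.5  39.8] [156.  193.7] 1.9
ye 96 [0.5363 0.0386] -179.6 [14.7 57.4] 88.8
wh 15 [0.5742 0.04  ] 166.4 [8.9 9.2] 88.7
bar 111 [0.5415 0.0388] -178.8 [14.7 72.6] 88.8
blue 12 [0.5903 0.0909 0.08  ] 50.9 [0.08  0.082]
blue 13 [ 0.5667 -0.0273  0.08  ] -73.0 [0.078 0.083]
side plate [540.5  43.8] [196.9 198.5] 2.18
ye 194 [0.5272 0.049 ] 168.0 [70.3 33.7] 0.9
wh 41 [0.5659 0.05  ] 130.3 [13.1 41.2] 43.9
bar 235 [0.534  0.0492] 172.9 [87.2 33.6] 0.4
blue 18 [ 0.5616 -0.0223  0.08  ] -76.1 [0.076 0.082]
blue 36 [0.58   0.1016 0.08  ] 62.6 [0.068 0.082]
blue 42 [0.4674 0.0639 0.08  ] 161.6 [0.07  0.081]
```

The bar reads 1.35° against 2.0°. I'll give it about 1° more counterclockwise as margin against drag, then go straight to the pin.

>>> servo_tool(
  series=[
    {"delta_rot":[0,0,2],"offset":[0.04,0,0],"grip":0.37},
    {"delta_rot":[0,0,2],"offset":[0.08,0,0],"grip":0.37},
    {"delta_rot":[0,0,2],"offset":[0.12,0,0],"grip":0.37},
    {"delta_rot":[0,0,2],"offset":[0.16,0,0],"grip":0.37},
    {"delta_rot":[0,0,2],"offset":[0.19,0,0],"grip":0.37},
    {"delta_rot":[0,0,2],"offset":[0.19,0,0],"grip":0.37},
    {"delta_rot":[0,0,2],"offset":[0.19,0,0.03],"grip":0.37},
    {"delta_rot":[0,0,2],"offset":[0.19,0,0.06],"grip":0.37},
    {"delta_rot":[0,0,2],"offset":[0.19,0,0.08],"grip":0.37},
    {"delta_rot":[0,0,2],"offset":[0.19,0,0.08],"grip":0},
    {"delta_rot":[0,0,2],"offset":[0.19,0,0.08],"grip":0},
    {"delta_rot":[0,0,2],"offset":[0.19,0,0.08],"grip":0},
    {"delta_rot":[0,0,2],"offset":[0.19,0,0.08],"grip":0},
    {"delta_rot":[0,0,0],"offset":[0.19,0,0.08],"grip":0},
    {"delta_rot":[0,0,-1.3],"offset":[0.19,0,0.08],"grip":0},
    {"delta_rot":[0,0,-1.3],"offset":[0.19,0,0.08],"grip":0},
    {"delta_rot":[0,0,-1.3],"offset":[0.19,0,0.08],"grip":0},
  ],
)

```text
time: 42.32
ee_pos: [0.5455, 0.0374, 0.1218]
ee_rot: [-0.0, 0.999, 0.038, -0.003]
force: [10.3, -0.3, -58.1]
grip_width: 0.0147
finger_force: 98.6
```

>>> servo_tool(
  series=[
    {"delta_rot":[0,0,0],"offset":[0,0,0],"grip":0.37},
    {"delta_rot":[0,0,0],"offset":[0,0,0],"grip":0.37},
    {"delta_rot":[0,0,0],"offset":[0,0,0],"grip":0.37},
    {"delta_rot":[0,0,0],"offset":[0,0,0],"grip":0.37},
    {"delta_rot":[0,0,0],"offset":[0,0,-0.03],"grip":0.37},
    {"delta_rot":[0,0,0],"offset":[-0.02,0,-0.065],"grip":0.37},
    {"delta_rot":[0,0,0],"offset":[-0.06,0,-0.08],"grip":0.37},
    {"delta_rot":[0,0,0],"offset":[-0.1,0,-0.08],"grip":0.37},
    {"delta_rot":[0,0,0],"offset":[-0.14,0,-0.08],"grip":0.37},
    {"delta_rot":[0,0,0],"offset":[-0.18,0,-0.08],"grip":0.37},
    {"delta_rot":[0,0,0],"offset":[-0.18,0,-0.08],"grip":0.37},
  ],
)

```text
time: 43.23
ee_pos: [0.3625, 0.0238, 0.2067]
ee_rot: [0.0, 0.999, 0.038, 0.001]
force: [0.4, -1.4, 0.7]
grip_width: 0.0316
finger_force: 0.0
```

```bash
python3 -c "
from f import *
from g import *
ang(2); rep()
" | grep -v br
```

```text
bar yel (np.float64(2.53), array([0.5422, 0.0386]), np.float64(0.13))
edge 2.07 0.1378 0.22
edge 2.0 -0.0596 0.29
t 43.3333 pos [0.3668 0.0235 0.207 ] yaw 4.33 axis in tool [ 0.1805 -0.0004] F tool [ 0.41 -0.48 -0.17] j6 1.35
```

The bar is at 2.5° against the mark's 2.0°. Now straddle the pin at about 47°.

>>> servo_tool(
  series=[
    {"delta_rot":[0,0,-7],"offset":[0.038,-0.008,0],"grip":0.37},
    {"delta_rot":[0,0,-14],"offset":[0.076,-0.016,0],"grip":0.37},
    {"delta_rot":[0,0,-21],"offset":[0.114,-0.024,0],"grip":0.37},
    {"delta_rot":[0,0,-28],"offset":[0.152,-0.032,0],"grip":0.37},
    {"delta_rot":[0,0,-35],"offset":[0.19,-0.04,0],"grip":0.37},
    {"delta_rot":[0,0,-42],"offset":[0.22,-0.046,0],"grip":0.37},
    {"delta_rot":[0,0,-43.2],"offset":[0.2316,-0.0483,0],"grip":0.37},
    {"delta_rot":[0,0,-43.2],"offset":[0.2316,-0.0483,0],"grip":0.37},
    {"delta_rot":[0,0,-43.2],"offset":[0.2316,-0.0483,0.01],"grip":0.37},
    {"delta_rot":[0,0,-43.2],"offset":[0.2316,-0.0483,0.05],"grip":0.37},
    {"delta_rot":[0,0,-43.2],"offset":[0.2316,-0.0483,0.085],"grip":0.37},
    {"delta_rot":[0,0,-43.2],"offset":[0.2316,-0.0483,0.105],"grip":0.37},
    {"delta_rot":[0,0,-43.2],"offset":[0.2316,-0.0483,0.116],"grip":0.37},
    {"delta_rot":[0,0,-43.2],"offset":[0.2316,-0.0483,0.116],"grip":0.37},
  ],
  force=60,
)

```text
time: 44.5
ee_pos: [0.593, 0.0892, 0.0869]
ee_rot: [-0.001, 0.915, 0.403, -0.002]
force: [-0.4, 0.7, 0.2]
grip_width: 0.0315
finger_force: 0.0
```

```bash
python3 -c "
from g import *
rep()"
```

```text
t 44.5 pos [0.593  0.0892 0.0869] yaw 47.5 axis in tool [-0.0693  0.0008] F tool [ 0.18 -0.77 -0.21] j6 0.76
```

>>> servo_tool(
  series=[
    {"delta_rot":[0,0,4],"offset":[-0.0002,0.0049,0],"grip":0.37},
    {"delta_rot":[0,0,8],"offset":[-0.0007,0.0097,0],"grip":0.37},
    {"delta_rot":[0,0,12],"offset":[-0.0015,0.0146,0],"grip":0.37},
    {"delta_rot":[0,0,16],"offset":[-0.0027,0.0193,0],"grip":0.37},
    {"delta_rot":[0,0,20],"offset":[-0.0042,0.0239,0],"grip":0.37},
    {"delta_rot":[0,0,20],"offset":[-0.0042,0.0239,0],"grip":0.37},
  ],
)

```text
time: 45.0
ee_pos: [0.6095, 0.07, 0.0908]
ee_rot: [-0.0, 0.972, 0.235, 0.001]
force: [0.5, 0.8, -1.2]
grip_width: 0.0316
finger_force: 0.5
```

```bash
python3 -c "
from g import *
rep()"
```

```text
t 45.0 pos [0.6095 0.07   0.0908] yaw 27.23 axis in tool [-0.0706  0.0003] F tool [ 0.76 -0.46  1.2 ] j6 1.08
```

>>> servo_tool(
  series=[
    {"delta_rot":[0,0,2],"offset":[0,0.0024,0],"grip":0.37},
    {"delta_rot":[0,0,4],"offset":[-0.0002,0.0049,0],"grip":0.37},
    {"delta_rot":[0,0,6],"offset":[-0.0004,0.0073,0],"grip":0.37},
    {"delta_rot":[0,0,6],"offset":[-0.0004,0.0073,0],"grip":0.37},
  ],
)

```text
time: 45.33
ee_pos: [0.6119, 0.0644, 0.0908]
ee_rot: [-0.001, 0.983, 0.186, 0.0]
force: [-5.2, 7.1, -0.4]
grip_width: 0.0312
finger_force: 4.6
```

```bash
python3 -c "
from g import *
rep()"
```

```text
t 45.3333 pos [0.6119 0.0644 0.0908] yaw 21.42 axis in tool [-0.0704  0.0012] F tool [-2.25 -8.55  0.37] j6 1.18
```

>>> servo_tool(
  series=[
    {"delta_rot":[0,0,0.7],"offset":[0,0.0009,0],"grip":0.37},
    {"delta_rot":[0,0,1.2],"offset":[0,0.0015,0],"grip":0.37},
    {"delta_rot":[0,0,1.2],"offset":[0,0.0015,0],"grip":0.37},
    {"delta_rot":[0,0,1.2],"offset":[0,0.0015,0],"grip":0.37},
  ],
)

```text
time: 45.67
ee_pos: [0.6122, 0.0634, 0.0907]
ee_rot: [-0.001, 0.984, 0.177, 0.0]
force: [-8.9, 12.4, 0.8]
grip_width: 0.0318
finger_force: 7.1
```

```bash
python3 -c "
from g import *
rep();print(state()['finger_force'])
import m; m.meas('r1'); rep()"|grep -v -e wh -e bar -e plate
```

```text
t 45.6667 pos [0.6122 0.0634 0.0907] yaw 20.37 axis in tool [-0.0703  0.0016] F tool [ -4.04 -14.78  -0.72] j6 1.19
7.146667242050171
blue 6 [0.6021 0.0736 0.08  ] 33.1 [0.079 0.125]
blue 12 [ 0.5442 -0.0308  0.08  ] -92.2 [0.078 0.084]
ye 200 [0.5267 0.0491] 170.2 [67.8 35.7] 3.8
blue 26 [ 0.5358 -0.0207  0.08  ] -100.7 [0.073 0.081]
blue 8 [0.5815 0.0965 0.08  ] 59.5 [0.054 0.057]
blue 49 [0.4743 0.084  0.08  ] 147.3 [0.068 0.082]
t 45.7667 pos [0.6121 0.0634 0.0907] yaw 20.37 axis in tool [-0.0703  0.0016] F tool [ -4.38 -14.08  -0.56] j6 1.19
```

About 14 N on the pin, and the bar reads unmoved. Let go and check.

>>> servo_tool(
  series=[
    {"delta_rot":[0,0,-4],"offset":[-0.0002,-0.0049,0],"grip":0.37},
    {"delta_rot":[0,0,-8],"offset":[-0.0007,-0.0097,0],"grip":0.37},
    {"delta_rot":[0,0,-8],"offset":[-0.0007,-0.0097,0],"grip":0.37},
    {"delta_rot":[0,0,-8],"offset":[-0.0007,-0.0097,-0.03],"grip":0.37},
    {"delta_rot":[0,0,-8],"offset":[-0.0007,-0.0097,-0.07],"grip":0.37},
    {"delta_rot":[0,0,-8],"offset":[-0.0007,-0.0097,-0.11],"grip":0.37},
    {"delta_rot":[0,0,-4],"offset":[-0.036,0.005,-0.115],"grip":0.37},
    {"delta_rot":[0,0,0],"offset":[-0.072,-0.01,-0.115],"grip":0.37},
    {"delta_rot":[0,0,0],"offset":[-0.11,-0.024,-0.115],"grip":0.37},
    {"delta_rot":[0,0,0],"offset":[-0.148,-0.038,-0.115],"grip":0.37},
    {"delta_rot":[0,0,0],"offset":[-0.185,-0.05,-0.115],"grip":0.37},
    {"delta_rot":[0,0,0],"offset":[-0.22,-0.06,-0.115],"grip":0.37},
    {"delta_rot":[0,0,0],"offset":[-0.25,-0.06,-0.115],"grip":0.37},
    {"delta_rot":[0,0,0],"offset":[-0.25,-0.06,-0.115],"grip":0.37},
  ],
)

```text
time: 46.93
ee_pos: [0.3541, 0.0307, 0.2057]
ee_rot: [0.001, 0.984, 0.175, 0.001]
force: [-0.3, 0.1, 0.5]
grip_width: 0.032
finger_force: 0.0
```

```bash
python3 -c "
from f import *
from g import *
ang(3); rep()
import m; m.meas('fin')"; python3 -c "
import cv2,numpy as np
a=cv2.imread('pics/side_fin.png');b=cv2.imread('pics/top_fin.png')
cv2.imwrite('pics/cmpf.png',np.hstack([a[100:460,180:570],b[100:460,120:510]]))"
```

```text
bar yel (np.float64(2.54), array([0.5422, 0.0387]), np.float64(0.18))
bar br (np.float64(3.43), array([0.5468, 0.0414]), np.float64(1.38))
edge 2.05 0.1378 0.16
edge 1.78 -0.0595 0.26
t 47.0833 pos [0.358  0.0312 0.2055] yaw 20.22 axis in tool [0.1794 0.0593] F tool [ 1.02  0.21 -0.18] j6 1.09
top plate [565.1  39.8] [152.6 193.5] 2.05
ye 93 [0.5356 0.0384] -177.7 [14.7 57.4] 88.8
wh 17 [0.5742 0.0402] 73.5 [11.9  9.2] 88.6
bar 110 [0.5416 0.0386] -177.5 [73.  15.4] 2.3
blue 12 [0.6037 0.0751 0.08  ] 33.5 [0.08  0.083]
blue 12 [ 0.5453 -0.0306  0.08  ] -91.3 [0.079 0.083]
side plate [540.5  42.4] [197. 201.] 2.13
ye 196 [0.5269 0.0489] 171.1 [68.2 34.2] 3.8
wh 37 [0.5676 0.0487] 126.2 [13.1 37.1] 43.9
bar 233 [0.5333 0.0488] 174.3 [86.5 34.3] 2.4
blue 29 [ 0.5369 -0.0201  0.08  ] -99.7 [0.07  0.081]
blue 34 [0.593  0.0855 0.08  ] 46.0 [0.069 0.081]
blue 44 [0.4739 0.0833 0.08  ] 147.9 [0.07  0.082]
```

View pics/cmpf.png

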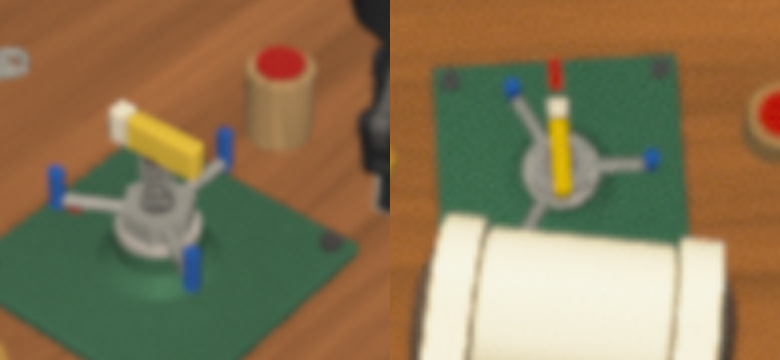

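The final picture shows the bar's white end (558, 107) lined up with the red mark (555, 75), 2.5° against 2.0°. The nut is down on its collar, the gripper is clear and the blank undisturbed. Handing in.

```bash
python3 -c "
from rig import *
print(close_job())"
```

```text
the job is handed in; nothing more can be done
None
```

Handed in at about 47 s: the bar is within about 0.5° of the red mark and the jam nut is seated and jammed at about 14 N on a pin, slightly over the 12 N asked, after a first jam near 19 N dragged the bar off and I loosened the nut, reset the bar and rejammed; the gripper is clear, no bystander was touched as far as I could see, and the result was not reported back.

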